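# Load the bench tumbler and click it on

## Task

Use the scoop to tip at least three of the five ceramic balls from the tray into the tumbler's bowl, without touching the balls with the fingers or spilling any (those left over stay in the tray). Then, with the scoop laid flat on the bench again, turn the tumbler's knob clockwise until it clicks past its detent to the on position, and leave the other things on the bench undisturbed.

Things in the scene. Friction and masses are not known exactly. Their poses are not given: they have to be found in the camera images.
- tumbler: grey bench tumbler, fixed, left or right of the robot's middle. A deck 270 x 170 mm, top 45 mm above the bench, carries an open round bowl (axis at x = +45 mm, y = 0) and a black knob (axis at x = -95 mm, y = 0). Origin: on the bench under the deck, which reaches from x = -140 to +130 mm, y = -85 to +85 mm. z up
- bowl_floor (a point): point on the bowl's axis at its inner floor, 50 mm above the bench. Rim 60 mm above this point (110 mm above the bench); 156 mm outer, 146 mm inner diameter at the open rim, 124 mm inside at the floor. A rounded hub 36 mm wide and 29 mm high stands in the middle of the floor
- knob (a joint): angle of the knob (rad): 0 = off (starts at 0 to 0.1), grows clockwise seen from above, to a hard stop at 1.3 = on. A spring detent resists with up to about 0.11 N m, most near 0.3, and is passed at 0.55; beyond about 1 it turns freely to the stop. Let go before 0.55 it springs back to under 0.15; let go after 0.6 it snaps on by itself to about 1.0
- knob_grip (a point): point on the knob's axis at the height to grip, 82 mm above the bench. The knob has an upright grip bar, 42 mm long along this frame's x, 14 mm thick along its y, from 59 to 89 mm above the bench; the frame turns with the knob and its z points up. The bowl's wall begins 62 mm from the axis
- tray: open tray with dark wooden walls and an aluminium floor, fixed. Inside 180 mm long (x) and 84 mm wide (y); walls 5 mm thick, their tops 26 mm above the bench; inner floor 6 mm above the bench. Origin: centre of the underside, on the bench. Its -x end is the near one, roughly towards the robot. It may stand left or right of the robot's middle
- ball0: glazed white ceramic ball, 22 mm in diameter, about 13 g, slippery, rolls easily. Origin: its centre. All are alike and lie loose in the tray at first, in two rough rows within 70 mm of its near (-x) end wall
- ball1: glazed white ceramic ball, 22 mm in diameter, about 13 g, slippery, rolls easily. Origin: its centre. All are alike and lie loose in the tray at first, in two rough rows within 70 mm of its near (-x) end wall
- ball2: glazed white ceramic ball, 22 mm in diameter, about 13 g, slippery, rolls easily. Origin: its centre. All are alike and lie loose in the tray at first, in two rough rows within 70 mm of its near (-x) end wall
- ball3: glazed white ceramic ball, 22 mm in diameter, about 13 g, slippery, rolls easily. Origin: its centre. All are alike and lie loose in the tray at first, in two rough rows within 70 mm of its near (-x) end wall
- ball4: glazed white ceramic ball, 22 mm in diameter, about 13 g, slippery, rolls easily. Origin: its centre. All are alike and lie loose in the tray at first, in two rough rows within 70 mm of its near (-x) end wall
- scoop: open-fronted aluminium scoop, wooden handle, 140 g, loose, flat on the bench between tray and tumbler. Origin: underside of its flat floor. Mouth to -x. Pan 76 mm wide; lip at x = -42 mm, back wall's outside at x = +36 mm; floor 2 mm thick, back wall 28 mm high, side walls too but only behind x = -10 mm. Handle: level bar, x = +50 to +135 mm, 14 mm wide (y), 41 to 59 mm above the underside
- scoop_grip (a point): place to grip the scoop: on the handle's centre line, x = +72 mm, y = 0, 50 mm above the scoop's underside; axes as the scoop's
- scoop_lip (a point): middle of the scoop's front lip, on the underside: x = -42 mm, y = 0, z = 0 in the scoop's frame
- bench_block: Bystander: leave it where it is. Loose square steel block, 65 x 65 x 20 mm, on the bench. Origin: centre of its underside
- hammer: Bystander: leave it where it is. Loose hammer, 200 mm long, lying roughly along the world's y axis, 26 mm thick. Origin: middle of its length, at its underside; handle to its -x
- jar: Bystander: leave it where it is. Loose glass jar with a steel lid, 52 mm in diameter, 65 mm high, standing. Origin: centre of its underside
There are look-alikes about, which are no part of the job. Of the things shaped like the scoop, the aluminium one is meant. What is shaped like the tray but purple is not meant.

How it is judged (in metres and radians):
On the way, in this order (a step that is already met when the one before it is completed fails the run):
1. at least three balls lie in the tumbler's bowl ((distance between each of ball0, ball1, ball2 and bowl_floor below 0.064 m or distance between each of ball0, ball1, ball3 and bowl_floor below 0.064 m or distance between each of ball0, ball1, ball4 and bowl_floor below 0.064 m or distance between each of ball0, ball2, ball3 and bowl_floor below 0.064 m or distance between each of ball0, ball2, ball4 and bowl_floor below 0.064 m or distance between each of ball0, ball3, ball4 and bowl_floor below 0.064 m or distance between each of ball1, ball2, ball3 and bowl_floor below 0.064 m or distance between each of ball1, ball2, ball4 and bowl_floor below 0.064 m or distance between each of ball1, ball3, ball4 and bowl_floor below 0.064 m or distance between each of ball2, ball3, ball4 and bowl_floor below 0.064 m)), for 0.3 s.
2. the knob has been turned past its click to on, with the scoop lying flat on the bench (value of joint knob above 0.85 rad and height (world z) of scoop below 0.004 m and angle between scoop's own z axis and vertical below 0.1 rad and linear speed of scoop below 0.02 m/s), for 0.2 s.
At the end, for the whole second after the job is handed in: At least three of the five balls lie in the tumbler's bowl and every other ball lies in the tray, none in the scoop or on the bench; the knob stands past its detent (joint above 0.85 rad); the scoop lies flat on the bench (underside within 4 mm of it, tilt under 0.1 rad) and at rest (all of step 2 and (distance between each of ball0, ball1, ball2 and bowl_floor below 0.064 m or distance between each of ball0, ball1, ball3 and bowl_floor below 0.064 m or distance between each of ball0, ball1, ball4 and bowl_floor below 0.064 m or distance between each of ball0, ball2, ball3 and bowl_floor below 0.064 m or distance between each of ball0, ball2, ball4 and bowl_floor below 0.064 m or distance between each of ball0, ball3, ball4 and bowl_floor below 0.064 m or distance between each of ball1, ball2, ball3 and bowl_floor below 0.064 m or distance between each of ball1, ball2, ball4 and bowl_floor below 0.064 m or distance between each of ball1, ball3, ball4 and bowl_floor below 0.064 m or distance between each of ball2, ball3, ball4 and bowl_floor below 0.064 m) and (distance between ball0 and bowl_floor below 0.064 m or (distance between ball0 and tray below 0.105 m and height (world z) of ball0 above 0.014 m)) and (distance between ball1 and bowl_floor below 0.064 m or (distance between ball1 and tray below 0.105 m and height (world z) of ball1 above 0.014 m)) and (distance between ball2 and bowl_floor below 0.064 m or (distance between ball2 and tray below 0.105 m and height (world z) of ball2 above 0.014 m)) and (distance between ball3 and bowl_floor below 0.064 m or (distance between ball3 and tray below 0.105 m and height (world z) of ball3 above 0.014 m)) and (distance between ball4 and bowl_floor below 0.064 m or (distance between ball4 and tray below 0.105 m and height (world z) of ball4 above 0.014 m))); the robot touches nothing.
It fails at once if the fingers touch a ball (over 0.5 N) (contact force between the fingers and ball0 above 0.5 N or contact force between the fingers and ball1 above 0.5 N or contact force between the fingers and ball2 above 0.5 N or contact force between the fingers and ball3 above 0.5 N or contact force between the fingers and ball4 above 0.5 N).
It fails at once if the block, the hammer or the jar is moved by more than 30 mm (distance of any of bench_block, hammer, jar from where it was at the start of the episode above 0.03 m).
It also fails if it takes over 72 s, if anything falls off the work surface, if the arm or the gripper's body presses on something with over 40 N, if the wrist force passes 120 N, or if a joint passes its speed limit or range.

## Robot

A 6-joint arm with a two-finger parallel gripper is mounted at the origin on the work surface. World frame = base frame: x ahead of the robot, y to its left, z up, the work surface at z = 0. Lengths are in mm, angles in rad, forces in N, time in s.
With the tool pointing down it reaches from about 275 to 1000 mm from the base axis. Payload 8.4 kg.
Tool frame: the origin (TCP) lies between the finger pads; the fingertips stand 17 mm ahead of it and the grasp point (between the pads) lies 2 mm behind it; z points along the fingers, y is the line along which they close (so a half turn about z gives the same grasp; the last joint's range is limited). The gripper opens to 85 mm and grips with 20 to 120 N. Pads are 22 mm wide; open, the fingers measure 114 mm over their backs; the gripper's body (76 mm by 85 mm) begins 54 mm behind the grasp point. The pads swing forward as they close: fully open they stand 13 mm farther back than shut.
Start: joints at [-1.299, 0.353, 1.633, -0, 1.155, -0.002], TCP at [168.993, -601.722, 248.281] pointing down, gripper open.
Joint ranges: [-2.63, 2.63], [-0.92, 2.1], [0.06, 2.66], [-1.3, 4.44], [0, 2.69], [-3.02, 3.02]. Speed limits (rad/s): [2.22, 2.22, 2.79, 3.14, 3.14, 3.14].

## Interface

Orientations are given as [roll, pitch, yaw] about the fixed x, y, z axes, in that order (R = Rz(yaw) Ry(pitch) Rx(roll)).
In Python, from rig import sense, grab_frame, sign_off gives the robot as it stands. The module is installed in compiled form; this text tells all that it offers.
- The arm moves only by the tool send_rows, never from a script. Its argument "moves" is a list that holds one entry, the list of rows, each a list of 7 numbers: the shift along the world's x, y, z in m, then the turn, a rotation vector about the world's x, y, z in rad, then the opening, from -1 (shut) to 1 (fully open). In form: [[[dx, dy, dz, rx, ry, rz, jaw], ...]]. A call has 1 to 10 rows; each row shifts and turns the commanded pose from where the row before left it; what a row does not reach is not made up. A row lasts 1/10 s, in which the tool goes at most 50 mm and 8.59 degrees, less where a joint would pass 70% of its speed; a pose out of reach is approached as far as the arm can. A call with a gripper value outside its range is refused whole. The fingers move at their own pace and stop on an object; "grip_force" is the grip in N (left out, the last holds). Time passes only in rows, so rows that do not move let the fingers close. It gives the time, the measured TCP pose, the force, the opening and the grip force at its end, in the units of the state.
- sense(): the state, without advancing time (a new reading comes with each control period).
- grab_frame(name): name is "scene" or "top"; returns a dict with "img" (400x640x3 uint8, red, green, blue), "mtx" (3x3 intrinsics, pixels), "rvec" (rotation vector, rad) and "tvec" (3), from world to camera coordinates, as OpenCV has them. Camera axes: x right, y down, z forward; pixel columns grow to the right and rows downward; lengths in mm; the calibration is good to about 2 mm. A picture is of the moment at which its call begins. There is no depth.
- sign_off(): hands the job in; it is judged then, once.
The state is a dict: "clock": time; "qpos": joint angles; "qvel": joint speeds; "joint_efforts": joint torques, N m; "eef_pos": TCP position; "tcp_rot": TCP orientation; "contact_force": force on the tool from outside, world axes, zero at the start; "wrist_torque": the same for the moment, N m; "opening": opening from 0.0 (shut) to 1.0 (fully open); "grasp_force": force on a finger pad.
Only numpy, scipy, OpenCV 4.12 (cv2) and the standard library are available. Lean on these libraries where they do the work, as an engineer would, in place of code of your own. Each camera call takes 0.05 s, during which the arm holds its last target. There are 200 camera calls.

## Working session

There is one attempt and no reset: what is moved stays moved. The work goes in short steps, Python scripts to look and compute and a tool call to move; the robot and the scene stay as the last step left them, time stands still between calls to the robot, and variables do not carry over. Pictures are saved under pics/ and viewed, at most 10 in all, crops included, and the job is handed in when it is done.

Besides the shell and the picture viewer there is one more tool, called after "Emit:" as name(argument=value, ...), one argument or row to a line, values as JSON. send_rows: Moves the arm, as the interface text tells. Its arguments: {"type":"object","properties":{"moves":{"type":"array"},"grip_force":{"type":"number"}},"required":["moves"]}

```bash
mkdir -p pics; cat > h.py <<'E'
import numpy as np, cv2
from rig import sense, grab_frame, sign_off
def cam(name):
    f=grab_frame(name); return f
def save(f,p,box=None,s=1):
    im=f["img"][:,:,::-1]
    if box: x0,y0,x1,y1=box; im=im[y0:y1,x0:x1]
    im=cv2.resize(im,None,fx=s,fy=s,interpolation=cv2.INTER_CUBIC); cv2.imwrite(p,im)
def ray(f,px,z):
    "pixel -> world point on plane z (mm)"
    K=np.array(f["mtx"],float);R=cv2.Rodrigues(np.array(f["rvec"],float))[0];t=np.array(f["tvec"],float).reshape(3)
    d=R.T@np.linalg.inv(K)@np.array([px[0],px[1],1.]);o=-R.T@t
    return o+d*(z-o[2])/d[2]
def proj(f,P):
    return cv2.projectPoints(np.array(P,float).reshape(-1,3),np.array(f["rvec"],float),np.array(f["tvec"],float),np.array(f["mtx"],float),None)[0].reshape(-1,2)
E
python3 - <<'E'
from h import *
import pickle
for n in("top","scene"):
    f=cam(n);save(f,f"pics/{n}0.png",s=1.25);pickle.dump(f,open(n+".pkl","wb"))
    R=cv2.Rodrigues(np.array(f["rvec"],float))[0];print(n,f["mtx"],-R.T@np.array(f["tvec"]).reshape(3))
print(sense())
E
```

```text
top [[383.66458249   0.         327.27121496]
 [  0.         383.66458249 195.41862531]
 [  0.           0.           1.        ]] [ 385.83175234   55.45492299 1137.90913319]
scene [[478.1217891    0.         330.45846579]
 [  0.         478.1217891  194.65825712]
 [  0.           0.           1.        ]] [1017.50795002  418.64325377  967.63596536]
{'clock': 0.1, 'qpos': array([-1.29942873e+00,  3.53562382e-01,  1.63408862e+00, -1.50200134e-06,
        1.15519926e+00, -2.39104043e-03]), 'qvel': array([ 0.00067725,  0.0006281 , -0.00137545,  0.00227666,  0.00066402,
       -0.00065966]), 'joint_efforts': array([ 8.28985558e-04, -6.06355548e+01, -3.42821538e+01,  4.24030236e-05,
        4.06712774e-03, -2.18711091e-05]), 'eef_pos': array([ 168.86185356, -601.31803348,  247.63470223]), 'tcp_rot': array([-3.14033504e+00, -1.63362912e-06,  2.73759240e-01]), 'contact_force': array([-0.75272168, -0.12915399,  0.83258468]), 'wrist_torque': array([ 0.04358726, -0.0034585 ,  0.04683181]), 'grasp_force': 0.0, 'opening': 0.9993492571128643}
```

View pics/top0.png

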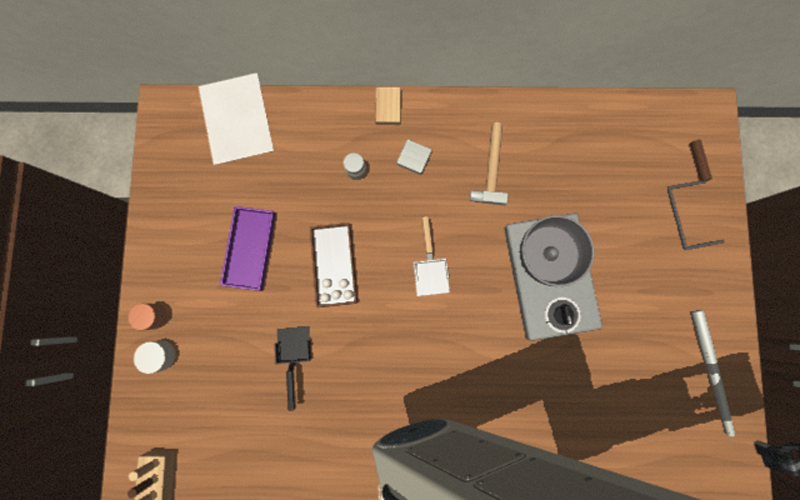

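View pics/scene0.png

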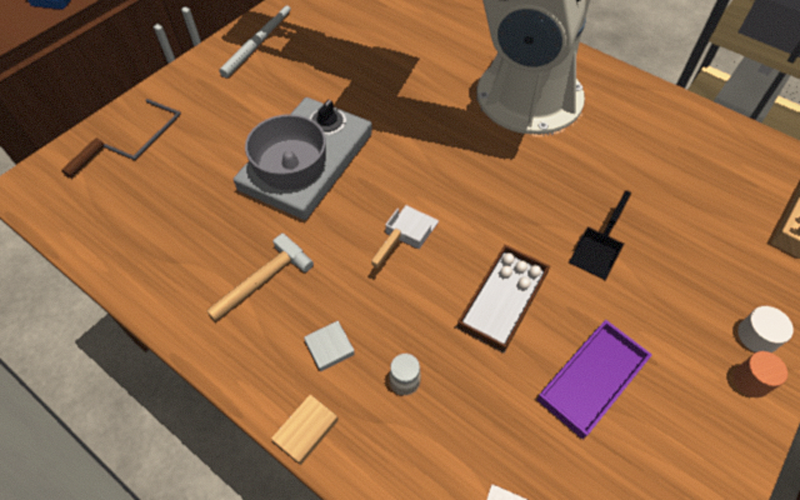

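Two scoop-shaped things appear in the top view (in the 1.25x picture). The one at (430,277) is aluminium with a wooden handle and fits the description. The one at (293,345) is black and is a look-alike.

Two tray-shaped things also appear. The one at (334,265) has dark wooden walls, a bright floor and the five balls, so it fits. The one at (248,248) is purple and is not meant.

The tumbler bowl is at (555,250) and the knob at (562,315). I'll confirm all this in enlarged crops.

```bash
python3 - <<'E'
from h import *
import pickle
f=pickle.load(open("top.pkl","rb"))
save(f,"pics/c1.png",(240,165,375,255),5.9)
save(f,"pics/c2.png",(398,165,488,275),5.4)
E
```

```text
(no output)
```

View pics/c1.png

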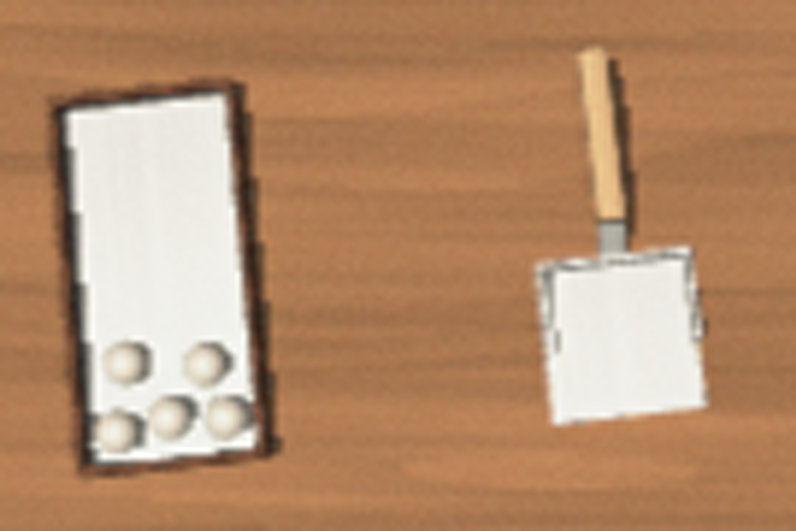

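View pics/c2.png

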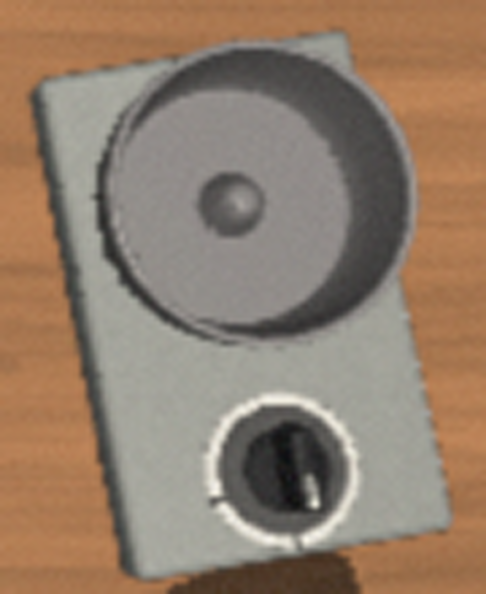

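Crop c1 confirms the aluminium scoop (pan at about (620,335), wooden handle up to (593,50)) and the wooden tray with five balls at its near end (lower part, v 340–450). Crop c2 shows the bowl rim centred at about (260,193) and the knob at about (285,470), with its pointer towards (313,495). Next I'll fit the poses.

```bash
cat > fit.py <<'E'
from h import *
import pickle
from scipy.optimize import least_squares
f=pickle.load(open("top.pkl","rb")); g=pickle.load(open("scene.pkl","rb"))
c1=lambda u,v:((u+.5)/5.9-.5+240,(v+.5)/5.9-.5+165)
c2=lambda u,v:((u+.5)/5.4-.5+398,(v+.5)/5.4-.5+165)
def W(p,L):
    c,s=np.cos(p[2]),np.sin(p[2]);L=np.array(L,float)
    return np.c_[p[0]+c*L[:,0]-s*L[:,1],p[1]+s*L[:,0]+c*L[:,1],L[:,2]]
def fit(L,px,p0):
    r=least_squares(lambda p:(proj(f,W(p,L))-px).ravel(),p0,x_scale=[100,100,1]);return r.x,np.abs(r.fun).reshape(-1,2)
tray=fit([(95,47,26),(95,-47,26),(-95,-47,26),(-95,47,26)],[c1(52,100),c1(240,82),c1(278,450),c1(85,472)],[380,100,0])
sc=fit([(-42,38,1),(-42,-38,1),(36,38,28),(36,-38,28),(135,0,59),(50,0,59)],[c1(553,425),c1(707,405),c1(535,265),c1(690,248),c1(593,48),c1(612,220)],[380,0,0])
tu=fit([(130,85,45),(130,-85,45),(-140,-85,45),(-140,85,45),(45,0,110),(45,0,79),(-95,0,46)],[c2(45,80),c2(345,33),c2(450,530),c2(145,575),c2(260,193),c2(233,203),c2(283,472)],[380,-250,0])
if __name__=="__main__":
    for n,x in(("tray",tray),("scoop",sc),("tumbler",tu)):print(n,x[0].round(3));print(x[1].round(1).tolist())
    for u in[(128,362),(207,362),(120,430),(172,417),(228,416)]:
        b=ray(f,c1(*u),17);p=tray[0];d=b[:2]-p[:2];c,s=np.cos(p[2]),np.sin(p[2]);print("ball",b.round(0),"in tray",(c*d[0]+s*d[1]).round(0),(-s*d[0]+c*d[1]).round(0))
    print("bowl",W(tu[0],[(45,0,50)]).round(1),"knob",W(tu[0],[(-95,0,82)]).round(1),"grip",W(sc[0],[(72,0,50)]).round(1))
    k=ray(f,c2(313,500),89)-W(tu[0],[(-95,0,82)])[0];print("pointer ang",np.arctan2(k[1],k[0]))
    im=cv2.resize(g["img"][:,:,::-1],None,fx=4,fy=4,interpolation=cv2.INTER_CUBIC)
    def d(p,L):
        q=((proj(g,W(p,L))+.5)*4).astype(int);cv2.polylines(im,[q],True,(0,255,0),1)
    d(tray[0],[(95,47,26),(95,-47,26),(-95,-47,26),(-95,47,26)])
    d(sc[0],[(-42,38,1),(-42,-38,1),(36,-38,0),(36,38,0)]);d(sc[0],[(135,7,59),(50,7,59),(50,-7,59),(135,-7,59)])
    d(tu[0],[(130,85,45),(130,-85,45),(-140,-85,45),(-140,85,45)])
    a=np.linspace(0,6.28,60);d(tu[0],np.c_[45+78*np.cos(a),78*np.sin(a),a*0+110])
    cv2.imwrite("pics/ov.png",cv2.resize(im[250:1130,720:1780],(790,656))[:600])
E
python3 fit.py
```

```text
tray [4.95500e+02 2.37017e+02 1.24000e-01]
[[0.0, 0.6], [0.1, 1.2], [0.1, 0.9], [0.1, 0.9]]
scoop [4.70143e+02 1.07880e+01 1.21000e-01]
[[0.2, 0.1], [0.3, 0.4], [0.3, 0.1], [0.0, 0.1], [0.2, 0.1], [0.0, 0.0]]
tumbler [ 4.75825e+02 -2.65632e+02  1.73000e-01]
[[1.6, 0.3], [0.4, 1.1], [1.4, 0.1], [1.7, 1.9], [0.2, 0.1], [1.8, 0.5], [0.6, 0.1]]
ball [452. 255.  17.] in tray -41.0 23.0
ball [453. 216.  17.] in tray -45.0 -16.0
ball [419. 258.  17.] in tray -74.0 30.0
ball [425. 232.  17.] in tray -70.0 4.0
ball [426. 205.  17.] in tray -73.0 -24.0
bowl [[ 520.2 -257.9   50. ]] knob [[ 382.2 -281.9   82. ]] grip [[541.6  19.5  50. ]]
pointer ang -2.9379822166657537
```

View pics/ov.png

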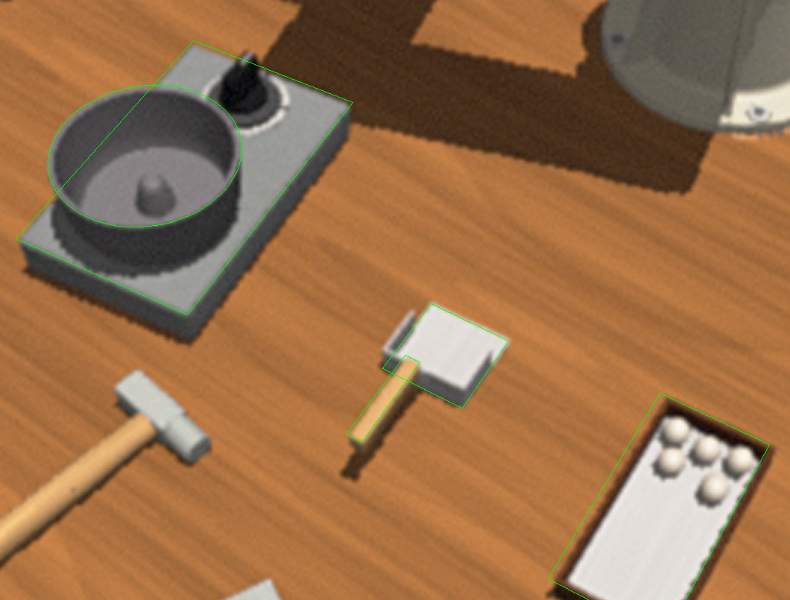

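```bash
cat > tr.py <<'E'
from fit import *
E=[("near",(-90,42),(-90,-42)),("right",(-90,-42),(90,-42)),("far",(90,-42),(90,42)),("left",(90,42),(-90,42))]
Z={"top":dict(near=26,right=26,far=6,left=6),"scene":dict(near=6,right=6,far=26,left=26)}
def pts(F,n,p):
    hsv=cv2.cvtColor(F["img"],cv2.COLOR_RGB2HSV);up=cv2.resize(hsv,None,fx=4,fy=4,interpolation=cv2.INTER_CUBIC)
    m=((up[:,:,1]<75)&(up[:,:,2]>110)).astype(np.uint8)
    c=proj(F,[[p[0],p[1],6]])[0]
    cs=cv2.findContours(m,cv2.RETR_EXTERNAL,cv2.CHAIN_APPROX_NONE)[0]
    cs=[k for k in cs if cv2.pointPolygonTest(k,tuple(map(float,c*4)),False)>=0]
    return (cs[0][:,0,:]+.5)/4-.5
def res(p,P,sel=None):
    out=[]
    for F,n in((f,"top"),(g,"scene")):
        D=[]
        for e,a,b in E:
            z=Z[n][e];A,B=proj(F,W(p,[(*a,z),(*b,z)]));d=(B-A)/np.linalg.norm(B-A);q=P[n]-A
            t=(q@d)/np.linalg.norm(B-A);D.append(np.where((t>.1)&(t<.9),q[:,0]*d[1]-q[:,1]*d[0],99))
        D=np.array(D);i=np.abs(D).argmin(0);r=D[i,range(len(i))];out.append((i,r))
    return out
p=tray[0]
P={"top":pts(f,"top",p),"scene":pts(g,"scene",p)}
r=least_squares(lambda p:np.concatenate([np.clip(o[1],-5,5) for o in res(p,P)]),p,x_scale=[100,100,1],diff_step=1e-4,loss="soft_l1",f_scale=.3)
print(r.x.round(3))
for o in res(r.x,P):print([(E[k][0],np.median(o[1][o[0]==k]).round(2),(o[0]==k).sum()) for k in range(4)])
E
python3 tr.py
```

```text
[4.95243e+02 2.41317e+02 1.19000e-01]
[('near', np.float64(58.49), np.int64(197)), ('right', np.float64(-0.45), np.int64(202)), ('far', np.float64(-0.29), np.int64(97)), ('left', np.float64(0.3), np.int64(200))]
[('near', np.float64(-0.53), np.int64(162)), ('right', np.float64(0.1), np.int64(210)), ('far', np.float64(-0.35), np.int64(125)), ('left', np.float64(-0.49), np.int64(225))]
```

Emit:
send_rows(
  moves=[
    [[0.05, 0.03, 0, 0, 0, -0.02, 1], [0.02, 0.05, 0, 0, 0, -0.02, 1], [0.02, 0.05, 0, 0, 0, -0.02, 1], [0.02, 0.05, 0, 0, 0, -0.02, 1], [0.02, 0.05, 0, 0, 0, -0.02, 1], [0.03, 0.05, 0, 0, 0, -0.02, 1], [0.03, 0.05, 0, 0, 0, -0.02, 1], [0.03, 0.05, 0, 0, 0, -0.01, 1], [0.03, 0.05, 0, 0, 0, 0, 1], [0.03, 0.05, 0, 0, 0, 0, 1]],
  ],
)

```text
clock: 1.1
eef_pos: [415.3, -174.0, 248.3]
tcp_rot: [3.141, -0.0, 0.124]
contact_force: [0.8, -0.1, -0.6]
opening: 0.997
grasp_force: 0.0
```

Emit:
send_rows(
  moves=[
    [[0.025, 0.039, 0, 0, 0, -0.002, 1], [0.025, 0.039, 0, 0, 0, 0, 1], [0.025, 0.039, 0, 0, 0, 0, 1], [0.025, 0.039, 0, 0, 0, 0, 1], [0.026, 0.0375, 0, 0, 0, 0, 1], [0, 0, -0.05, 0, 0, 0, 1], [0, 0, -0.05, 0, 0, 0, 1], [0, 0, -0.05, 0, 0, 0, 1], [0, 0, -0.03, 0, 0, 0, 1], [0, 0, -0.02, 0, 0, 0, 1]],
  ],
)

```text
clock: 2.1
eef_pos: [538.9, 17.6, 45.3]
tcp_rot: [-3.141, 0.004, 0.122]
contact_force: [-0.2, 0.8, 0.5]
opening: 1.0
grasp_force: 0.0
```

Emit:
send_rows(
  moves=[
    [[0, 0, 0, 0, 0, 0, 0.3], [0, 0, 0, 0, 0, 0, -0.2], [0, 0, 0, 0, 0, 0, -1], [0, 0, 0, 0, 0, 0, -1], [0, 0, 0, 0, 0, 0, -1], [0, 0, 0, 0, 0, 0, -1], [0, 0, 0, 0, 0, 0, -1]],
  ],
  grip_force=120,
)

```text
clock: 2.8
eef_pos: [541.7, 17.6, 49.5]
tcp_rot: [3.141, -0.002, 0.122]
contact_force: [-0.6, -0.3, 7.5]
opening: 0.14
grasp_force: 116.9
```

Emit:
send_rows(
  moves=[
    [[0, 0, 0.01, 0, 0, 0, -1], [0, 0, 0.03, 0, 0, 0, -1], [0, 0, 0.03, 0, 0, 0, -1], [0.008, 0.028, 0.01, 0, 0, 0, -1], [0.012, 0.042, 0, 0, 0, 0, -1], [0.014, 0.049, 0, 0, 0, 0, -1], [0.014, 0.049, 0, 0, 0, 0, -1], [0.014, 0.049, 0, 0, 0, 0, -1], [0.005, 0.02, 0, 0, 0, 0, -1], [0, 0, 0, 0, 0, 0, -1]],
  ],
)

```text
clock: 3.8
eef_pos: [607.4, 254.6, 128.8]
tcp_rot: [-3.141, -0.001, 0.125]
contact_force: [0.2, -0.3, -1.0]
opening: 0.139
grasp_force: 117.0
```

```bash
python3 - <<'E'
from h import *
s=sense();print(s["eef_pos"],s["tcp_rot"],s["contact_force"],s["wrist_torque"],s["qpos"])
f=cam("top");g=cam("scene")
import pickle;pickle.dump((f,g),open("hov.pkl","wb"))
a=cv2.resize(f["img"][150:290,215:345,::-1],None,fx=3,fy=3,interpolation=cv2.INTER_CUBIC)
b=cv2.resize(g["img"][150:290,330:460,::-1],None,fx=3,fy=3,interpolation=cv2.INTER_CUBIC)
cv2.imwrite("pics/hov.png",np.hstack([a,b]))
E
```

```text
[607.3570108  254.64747218 128.75820258] [-3.14091120e+00 -1.16355183e-03  1.24691960e-01] [ 0.16806329 -0.28733381 -0.99146826] [-0.04322971 -0.06500489  0.06488024] [3.94559519e-01 5.27400797e-01 1.65159365e+00 4.22695544e-04
 9.61295133e-01 1.84042174e+00]
```

View pics/hov.png

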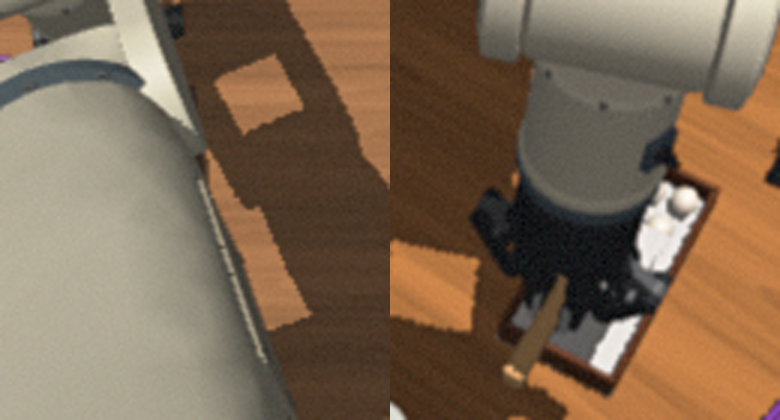

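The top view is blocked by the arm. In the scene view the handle's end shows at about (515,372) in the picture and the balls at (670,205), with the scoop hidden behind the gripper. I'll check the handle end against the expected position.

```bash
python3 - <<'E'
from h import *
import pickle
f,g=pickle.load(open("hov.pkl","rb"))
t=np.array([607.4,254.6]);a=np.array([np.cos(.124),np.sin(.124)])
e=t+63*a
print(proj(g,[[*e,129]]), "seen",330+125/3,150+372/3)
print("ray",ray(g,(371.7,274),129),e)
t=np.array([495.2,241.3]);n=np.array([-np.sin(.119),np.cos(.119)])
d=np.array([607.4,254.6])-t;print("tray frame",d@[np.cos(.119),np.sin(.119)],d@n)
E
```

```text
[[370.60266281 277.46977126]] seen 371.6666666666667 274.0
ray [662.78977735 260.00337106 129.        ] [669.91627629 262.39199583]
tray frame 112.98547216186353 -0.11436940481409152
```

```bash
python3 - <<'E'
from h import *
import pickle
f,g=pickle.load(open("hov.pkl","rb"))
x0,y0,s=350,225,9
im=cv2.resize(g["img"][y0:y0+65,x0:x0+80,::-1],None,fx=s,fy=s,interpolation=cv2.INTER_CUBIC)
c,sn=np.cos(.124),np.sin(.124)
for th,col in((0,(0,255,0)),(-.1,(0,0,255))):
    P=[]
    for dx in(20,63):
        for dy in(-7,7):
            for dz in(-9,9):
                x=dx*np.cos(th)+dz*np.sin(th);z=-dx*np.sin(th)+dz*np.cos(th)
                P.append([607.4+c*x-sn*dy,254.6+sn*x+c*dy,130+z])
    q=((proj(g,P)-[x0,y0]+.5)*s).astype(int)
    for i,j in[(4,5),(5,7),(7,6),(6,4),(0,4),(1,5),(2,6),(3,7)]:cv2.line(im,tuple(map(int,q[i])),tuple(map(int,q[j])),col,1)
cv2.imwrite("pics/hd.png",im)
E
```

```text
(no output)
```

View pics/hd.png

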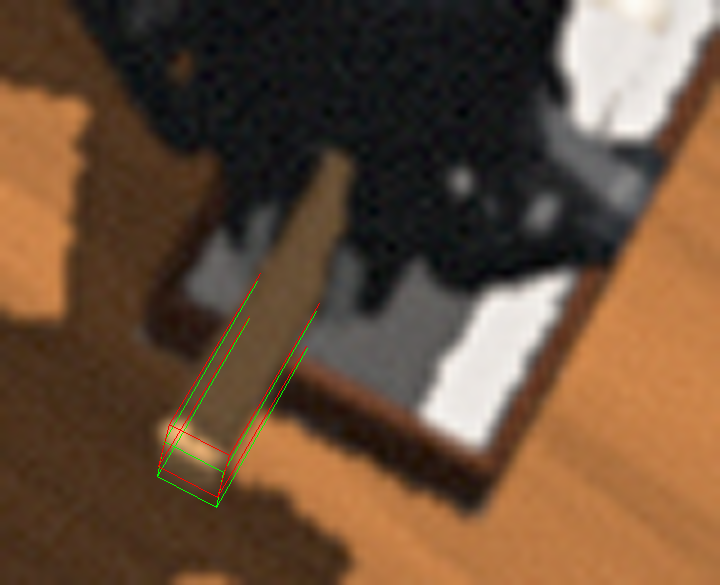

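The handle's end matches the untilted (green) prediction within about 1 px, so the scoop is level in the grip. Lowering into the tray.

Emit:
send_rows(
  moves=[
    [[0, 0, -0.02, 0, 0, 0, -1], [0, 0, -0.02, 0, 0, 0, -1], [0, 0, -0.015, 0, 0, 0, -1], [0, 0, -0.008, 0, 0, 0, -1], [0, 0, -0.004, 0, 0, 0, -1], [0, 0, -0.002, 0, 0, 0, -1], [0, 0, 0, 0, 0, 0, -1]],
  ],
)

```text
clock: 4.6
eef_pos: [611.9, 252.7, 64.0]
tcp_rot: [-3.139, -0.01, 0.121]
contact_force: [4.8, 3.3, 25.4]
opening: 0.136
grasp_force: 128.3
```

Emit:
send_rows(
  moves=[
    [[0, 0, -0.002, 0, 0, 0, -1], [0, 0, -0.001, 0, 0, 0, -1], [0, 0, 0, 0, 0, 0, -1]],
  ],
)

```text
clock: 4.9
eef_pos: [613.0, 253.2, 61.9]
tcp_rot: [-3.138, -0.013, 0.121]
contact_force: [6.3, 4.6, 26.4]
opening: 0.139
grasp_force: 130.6
```

```bash
python3 - <<'E'
from h import *
s=sense();print(s["eef_pos"],s["tcp_rot"],s["contact_force"],s["wrist_torque"])
f=cam("top");g=cam("scene")
import pickle;pickle.dump((f,g),open("in.pkl","wb"))
b=cv2.resize(g["img"][170:290,340:450,::-1],None,fx=5,fy=5,interpolation=cv2.INTER_CUBIC)
cv2.imwrite("pics/in.png",b)
E
```

```text
[612.98642276 253.17284652  61.89192273] [-3.13820153 -0.0129589   0.12100038] [ 6.27878369  4.64015441 26.36956836] [-0.22639225 -0.2104242   0.06361268]
```

View pics/in.png

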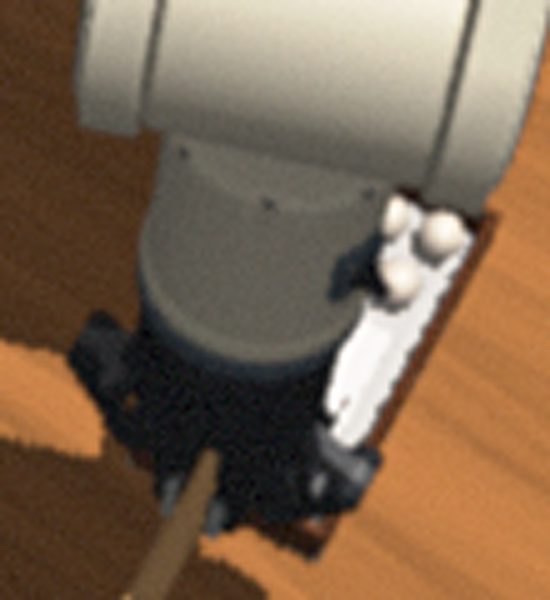

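```bash
python3 - <<'E'
from h import *
import pickle
f=pickle.load(open("top.pkl","rb"));g=pickle.load(open("scene.pkl","rb"))
print("jar",ray(f,(354/1.25,160/1.25),65),ray(g,(405/1.25,362/1.25),65))
print("block",ray(f,(414/1.25,156/1.25),20),ray(g,(330/1.25,345/1.25),20))
F,G=pickle.load(open("in.pkl","rb"))
# handle line in scene: wood pixels below gripper, in present and hover
H=pickle.load(open("hov.pkl","rb"))[1]
for n,q,t in(("in",G,(613,253.2,61.9)),("hov",H,(607.4,254.6,128.8))):
    hsv=cv2.cvtColor(q["img"],cv2.COLOR_RGB2HSV)
    c,s=np.cos(.122),np.sin(.122)
    for th in(0,-.05,-.1):
        for dx in(63,):
            print(n,th,[proj(q,[[t[0]+c*(dx*np.cos(th)+dz*np.sin(th))-s*dy,t[1]+s*dx+c*dy,t[2]+1-dx*np.sin(th)+dz*np.cos(th)]])[0].round(1).tolist() for dy in(-7,7) for dz in(-9,9)])
    u,v=map(int,proj(q,[[t[0]+c*63,t[1]+s*63,t[2]+1]])[0]);print(u,v)
    for y in range(v-8,v+6):print(y,[tuple(int(k) for k in q["img"][y,x]) for x in range(u-5,u+6,2)])
E
```

```text
jar [733.37629008 191.9156351   65.        ] [722.01127443 191.32587912  65.        ]
block [758.95930567  52.79185478  20.        ] [761.06354415  59.62708904  20.        ]
in 0 [[362.3, 292.7], [362.9, 289.2], [368.4, 296.0], [369.1, 292.6]]
in -0.05 [[362.3, 292.2], [363.2, 288.4], [368.4, 295.6], [369.4, 291.8]]
in -0.1 [[362.3, 291.7], [363.5, 287.5], [368.5, 295.1], [369.7, 290.9]]
365 292
284 [(75, 47, 26), (76, 52, 33), (73, 50, 28), (71, 48, 26), (95, 73, 49), (107, 80, 56)]
285 [(77, 51, 27), (73, 49, 24), (75, 49, 32), (75, 50, 31), (101, 78, 52), (109, 86, 59)]
286 [(77, 50, 32), (79, 51, 30), (74, 47, 26), (84, 60, 40), (102, 81, 56), (106, 80, 54)]
287 [(72, 43, 19), (79, 51, 34), (76, 51, 30), (90, 66, 44), (107, 84, 56), (109, 84, 58)]
288 [(80, 56, 35), (71, 47, 21), (80, 51, 30), (101, 78, 50), (103, 79, 51), (109, 85, 58)]
289 [(74, 47, 28), (76, 52, 33), (112, 84, 52), (117, 88, 58), (100, 78, 54), (106, 80, 51)]
290 [(72, 46, 28), (70, 42, 22), (150, 111, 73), (161, 121, 79), (139, 105, 69), (101, 76, 50)]
291 [(69, 48, 30), (72, 50, 29), (188, 146, 96), (238, 18
[... 1415 characters left out ...]
 58, 39), (124, 95, 62), (194, 148, 98), (197, 148, 95), (122, 87, 56)]
276 [(75, 52, 35), (76, 52, 32), (97, 76, 49), (129, 99, 65), (159, 123, 82), (120, 84, 53)]
277 [(78, 50, 32), (77, 53, 31), (88, 66, 43), (94, 73, 47), (115, 89, 61), (104, 70, 40)]
278 [(75, 52, 29), (76, 49, 29), (81, 58, 38), (93, 72, 47), (97, 73, 49), (82, 52, 31)]
279 [(79, 53, 33), (75, 50, 32), (75, 49, 27), (81, 57, 40), (78, 57, 37), (71, 47, 24)]
280 [(78, 54, 36), (76, 50, 30), (76, 54, 31), (74, 48, 30), (68, 45, 23), (67, 40, 23)]
281 [(76, 47, 25), (76, 48, 26), (78, 55, 36), (74, 46, 30), (71, 46, 23), (73, 45, 29)]
282 [(77, 50, 32), (83, 59, 38), (79, 54, 33), (75, 47, 28), (76, 50, 28), (74, 47, 30)]
```

Emit:
send_rows(
  moves=[
    [[0, 0, 0.006, 0, 0, 0, -1], [0, 0, 0.006, 0, 0, 0, -1], [0, 0, 0, 0, 0, 0, -1], [0, 0, 0, 0, 0, 0, -1]],
  ],
)

```text
clock: 5.4
eef_pos: [606.3, 251.0, 67.8]
tcp_rot: [3.141, 0.001, 0.121]
contact_force: [-0.0, -0.7, -1.4]
opening: 0.145
grasp_force: 124.0
```

Emit:
send_rows(
  moves=[
    [[0, 0, 0.006, 0, 0, 0, -1], [0, 0, 0.006, 0, 0, 0, -1], [0, 0, 0, 0, 0, 0, -1], [0, 0, 0, 0, 0, 0, -1]],
  ],
)

```text
clock: 5.8
eef_pos: [607.1, 251.9, 80.5]
tcp_rot: [-3.141, -0.0, 0.122]
contact_force: [0.0, 0.7, -1.3]
opening: 0.142
grasp_force: 124.0
```

```bash
python3 - <<'E'
from h import *
import pickle
s=sense();print(s["wrist_torque"],s["contact_force"])
G=cam("scene");pickle.dump(G,open("up.pkl","wb"));t=s["eef_pos"];c,sn=np.cos(.122),np.sin(.122)
u,v=map(int,proj(G,[[t[0]+c*63,t[1]+sn*63,t[2]+1]])[0]);print(u,v)
print([proj(G,[[t[0]+c*63-sn*dy,t[1]+sn*63+c*dy,t[2]+1+dz]])[0].round(1).tolist() for dy in(-7,7) for dz in(-9,9)])
for y in range(v-8,v+6):print(y,[int(G["img"][y,x].sum()) for x in range(u-7,u+8)])
E
```

```text
[ 0.03852432 -0.11467931 -0.01007138] [ 0.00152607  0.73364999 -1.32102488]
367 286
[[364.1, 286.5], [364.8, 282.9], [370.3, 289.9], [371.1, 286.3]]
278 [156, 163, 141, 163, 153, 166, 158, 159, 155, 198, 230, 238, 238, 248, 246]
279 [157, 164, 164, 159, 142, 158, 156, 150, 173, 212, 237, 245, 247, 237, 254]
280 [151, 152, 150, 161, 168, 158, 156, 170, 196, 223, 238, 241, 248, 233, 230]
281 [144, 140, 151, 159, 158, 158, 152, 186, 232, 228, 241, 243, 250, 256, 243]
282 [163, 156, 145, 154, 150, 148, 163, 223, 228, 245, 247, 250, 251, 239, 225]
283 [162, 150, 145, 139, 142, 180, 243, 237, 221, 239, 241, 251, 237, 245, 204]
284 [167, 156, 156, 141, 143, 254, 383, 290, 227, 232, 243, 238, 243, 216, 167]
285 [158, 146, 164, 143, 141, 282, 408, 330, 255, 235, 234, 237, 224, 201, 158]
286 [160, 162, 157, 145, 152, 239, 362, 347, 287, 294, 310, 255, 212, 183, 161]
287 [151, 150, 169, 152, 151, 184, 249, 291, 318, 412, 438, 301, 194, 158, 150]
288 [165, 142, 158, 156, 163, 164, 187, 207, 250, 346, 373, 271, 176, 167, 195]
289 [166, 160, 165, 152, 150, 155, 166, 149, 198, 219, 245, 203, 149, 203, 318]
290 [156, 167, 163, 165, 157, 149, 152, 162, 165, 172, 167, 138, 152, 244, 369]
291 [161, 145, 156, 163, 158, 162, 155, 156, 167, 158, 143, 173, 234, 313, 359]
```

Emit:
send_rows(
  moves=[
    [[0, 0.0027, 0, -0.006, 0.05, 0, -1], [0, 0, -0.006, 0, 0, 0, -1], [0, 0, -0.005, 0, 0, 0, -1], [0, 0, -0.005, 0, 0, 0, -1], [0, 0, 0, 0, 0, 0, -1], [0, 0, 0, 0, 0, 0, -1]],
  ],
)

```text
clock: 6.45
eef_pos: [606.7, 254.4, 63.9]
tcp_rot: [3.141, 0.051, 0.122]
contact_force: [0.2, -0.3, -1.5]
opening: 0.14
grasp_force: 123.9
```

Emit:
send_rows(
  moves=[
    [[0, 0, -0.002, 0, 0, 0, -1], [0, 0, 0, 0, 0, 0, -1], [0, 0, 0, 0, 0, 0, -1]],
  ],
)

```text
clock: 6.75
eef_pos: [607.0, 254.5, 62.4]
tcp_rot: [-3.141, 0.05, 0.122]
contact_force: [0.5, 0.1, -2.2]
opening: 0.139
grasp_force: 123.9
```

Emit:
send_rows(
  moves=[
    [[0, 0, -0.002, 0, 0, 0, -1], [0, 0, 0, 0, 0, 0, -1], [0, 0, 0, 0, 0, 0, -1]],
  ],
)

```text
clock: 7.05
eef_pos: [606.9, 254.5, 60.2]
tcp_rot: [-3.141, 0.05, 0.122]
contact_force: [-1.0, 0.7, -1.3]
opening: 0.137
grasp_force: 123.9
```

```bash
python3 - <<'E'
from h import *
s=sense();print(s["wrist_torque"],s["contact_force"])
E
```

```text
[ 0.00162939 -0.14884717 -0.00020916] [-0.96741349  0.66461109 -1.26102557]
```

Emit:
send_rows(
  moves=[
    [[0, 0, -0.002, 0, 0, 0, -1], [0, 0, 0, 0, 0, 0, -1], [0, 0, 0, 0, 0, 0, -1]],
  ],
)

```text
clock: 7.35
eef_pos: [606.9, 254.5, 58.2]
tcp_rot: [-3.142, 0.051, 0.122]
contact_force: [0.2, 0.5, -0.6]
opening: 0.139
grasp_force: 123.9
```

Emit:
send_rows(
  moves=[
    [[0, 0, -0.002, 0, 0, 0, -1], [0, 0, 0, 0, 0, 0, -1], [0, 0, 0, 0, 0, 0, -1]],
  ],
)

```text
clock: 7.65
eef_pos: [606.9, 254.5, 56.2]
tcp_rot: [-3.142, 0.051, 0.122]
contact_force: [0.0, -0.8, -0.5]
opening: 0.138
grasp_force: 123.9
```

```bash
cat > hp.py <<'E'
from h import *
import sys
s=sense();t=s["eef_pos"];print(t,s["tcp_rot"],s["wrist_torque"],s["contact_force"])
G=cam("scene");c,sn=np.cos(.122),np.sin(.122)
# centroid of the lit end patch vs model
best=[]
u,v=proj(G,[[t[0]+c*63,t[1]+sn*63,t[2]+1]])[0]
u0,v0=int(u)-8,int(v)-9
p=G["img"][v0:v0+18,u0:u0+16].astype(int)
for r in range(18):print(v0+r,p[r].sum(1).tolist())
print("u0",u0)
for th in(0.05,0,-.05,-.1):
    print(th,[proj(G,[[t[0]+c*(63*np.cos(th)+dz*np.sin(th))-sn*dy,t[1]+sn*63+c*dy,t[2]+1-63*np.sin(th)+dz]])[0].round(1).tolist() for dy in(-7,7) for dz in(-9,9)])
E
python3 hp.py
```

```text
[606.91327461 254.4780266   56.17127947] [-3.14153088  0.05051847  0.1218002 ] [ 0.00675    -0.08360482  0.0102684 ] [ 0.0150843  -0.82695715 -0.47586554]
282 [151, 152, 149, 147, 157, 159, 155, 154, 143, 166, 161, 188, 229, 232, 239, 248]
283 [154, 153, 144, 140, 155, 147, 153, 154, 153, 164, 194, 216, 244, 248, 253, 239]
284 [156, 162, 143, 144, 137, 148, 156, 161, 151, 153, 187, 235, 229, 234, 249, 243]
285 [157, 153, 149, 163, 152, 147, 141, 147, 158, 180, 217, 232, 246, 228, 249, 248]
286 [153, 158, 159, 159, 155, 149, 148, 145, 154, 197, 228, 240, 244, 242, 251, 250]
287 [156, 156, 149, 167, 152, 153, 146, 148, 185, 213, 231, 244, 251, 247, 243, 238]
288 [160, 172, 154, 149, 157, 163, 153, 174, 182, 230, 241, 229, 253, 236, 244, 221]
289 [151, 159, 154, 163, 158, 147, 172, 191, 227, 238, 239, 257, 244, 236, 240, 201]
290 [144, 155, 148, 147, 152, 140, 173, 207, 244, 234, 246, 251, 247, 234, 228, 173]
291 [155, 152, 136, 152, 150, 147, 162, 217, 234, 238, 248, 247, 237, 236, 184, 151]
292 [144, 132, 142, 153, 132, 157, 179, 212, 239, 236, 235, 248, 250, 215, 150, 163]
293 [169, 
[... 169 characters left out ...]
 135, 142, 152, 157, 153, 149, 148, 147, 162, 181, 202, 185, 180, 318, 397]
296 [148, 154, 149, 162, 150, 152, 146, 150, 142, 142, 153, 158, 143, 178, 294, 366]
297 [151, 135, 145, 144, 142, 148, 161, 159, 147, 149, 147, 147, 161, 237, 336, 367]
298 [146, 145, 149, 148, 139, 154, 156, 126, 151, 146, 145, 132, 194, 309, 377, 382]
299 [136, 147, 164, 141, 148, 151, 133, 162, 149, 151, 160, 134, 164, 278, 360, 369]
u0 359
0.05 [[364.4, 292.3], [364.7, 289.2], [370.4, 295.6], [370.9, 292.5]]
0 [[364.3, 291.9], [365.0, 288.4], [370.4, 295.2], [371.2, 291.8]]
-0.05 [[364.3, 291.4], [365.2, 287.6], [370.4, 294.8], [371.4, 291.0]]
-0.1 [[364.4, 290.9], [365.5, 286.7], [370.5, 294.2], [371.8, 290.1]]
```

Emit:
send_rows(
  moves=[
    [[0, 0, -0.002, 0, 0, 0, -1], [0, 0, 0, 0, 0, 0, -1], [0, 0, 0, 0, 0, 0, -1]],
  ],
)

```text
clock: 8.0
eef_pos: [606.9, 254.5, 54.2]
tcp_rot: [-3.141, 0.051, 0.122]
contact_force: [-0.3, -0.6, -1.2]
opening: 0.138
grasp_force: 123.9
```

Emit:
send_rows(
  moves=[
    [[0, 0, -0.002, 0, 0, 0, -1], [0, 0, 0, 0, 0, 0, -1], [0, 0, 0, 0, 0, 0, -1]],
  ],
)

```text
clock: 8.3
eef_pos: [606.9, 254.5, 52.2]
tcp_rot: [-3.142, 0.051, 0.122]
contact_force: [-0.7, -0.1, -2.0]
opening: 0.142
grasp_force: 123.9
```

```bash
python3 - <<'E'
from h import *
s=sense();print(s["wrist_torque"],s["contact_force"])
E
```

```text
[ 0.02410389 -0.19762476 -0.02528933] [-0.73739054 -0.06695525 -1.97986244]
```

Emit:
send_rows(
  moves=[
    [[0, 0, -0.002, 0, 0, 0, -1], [0, 0, 0, 0, 0, 0, -1], [0, 0, 0, 0, 0, 0, -1]],
  ],
)

```text
clock: 8.6
eef_pos: [606.9, 254.5, 50.2]
tcp_rot: [-3.142, 0.051, 0.122]
contact_force: [0.1, -0.8, -1.9]
opening: 0.14
grasp_force: 123.9
```

Emit:
send_rows(
  moves=[
    [[0, 0, -0.002, 0, 0, 0, -1], [0, 0, 0, 0, 0, 0, -1], [0, 0, 0, 0, 0, 0, -1]],
  ],
)

```text
clock: 8.9
eef_pos: [606.9, 254.5, 48.2]
tcp_rot: [-3.142, 0.051, 0.122]
contact_force: [-0.2, 0.1, -0.3]
opening: 0.14
grasp_force: 123.9
```

```bash
python3 - <<'E'
from h import *
import pickle
s=sense();print(s["wrist_torque"],s["contact_force"])
f=cam("top");g=cam("scene");pickle.dump((f,g,s),open("n.pkl","wb"))
a=f["img"][185:255,230:320,::-1]
b=g["img"][190:300,340:450,::-1]
a=cv2.resize(a,(440,342),interpolation=cv2.INTER_CUBIC);b=cv2.resize(b,(342,342),interpolation=cv2.INTER_CUBIC)
cv2.imwrite("pics/n.png",np.hstack([a,b]))
E
```

```text
[ 0.05196049 -0.09253731  0.06225568] [-0.15699525  0.10686847 -0.25359693]
```

View pics/n.png

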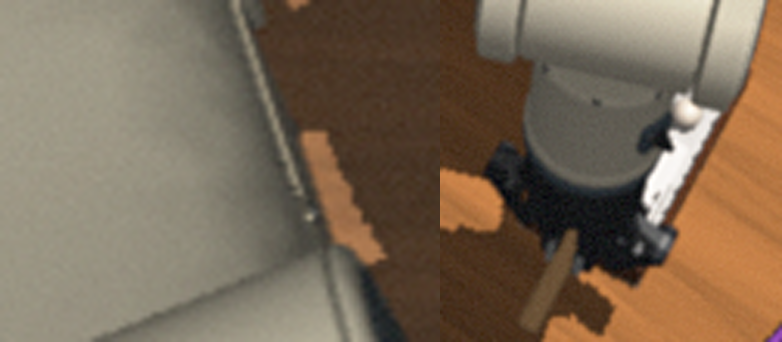

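The tool is still free at 48 mm, and both views hide the pan behind the arm. I'll find the scoop's pose in the grip by gentle touching.

Emit:
send_rows(
  moves=[
    [[0, 0, -0.002, 0, 0, 0, -1], [0, 0, 0, 0, 0, 0, -1], [0, 0, 0, 0, 0, 0, -1]],
  ],
)

```text
clock: 9.3
eef_pos: [606.9, 254.5, 46.2]
tcp_rot: [-3.142, 0.051, 0.122]
contact_force: [-0.3, -0.3, -1.0]
opening: 0.142
grasp_force: 124.0
```

Emit:
send_rows(
  moves=[
    [[0, 0, -0.002, 0, 0, 0, -1], [0, 0, 0, 0, 0, 0, -1], [0, 0, 0, 0, 0, 0, -1]],
  ],
)

```text
clock: 9.6
eef_pos: [607.4, 254.5, 45.0]
tcp_rot: [-3.141, 0.05, 0.122]
contact_force: [-0.7, -1.5, 5.1]
opening: 0.137
grasp_force: 124.8
```

```bash
python3 hp.py
```

```text
[607.42380639 254.45459957  45.01092109] [-3.14142769  0.04965204  0.12182284] [-0.09334255  0.31481001  0.12527858] [-0.68895958 -1.53652059  5.10615139]
285 [160, 153, 165, 154, 156, 136, 153, 164, 151, 149, 197, 225, 251, 237, 238, 245]
286 [162, 160, 150, 171, 152, 153, 148, 138, 149, 174, 210, 222, 241, 248, 247, 248]
287 [169, 156, 160, 155, 156, 168, 146, 155, 160, 183, 225, 249, 237, 236, 241, 238]
288 [153, 151, 148, 164, 162, 161, 154, 154, 163, 210, 224, 237, 245, 251, 250, 254]
289 [144, 161, 152, 155, 162, 152, 157, 161, 195, 228, 242, 242, 242, 251, 248, 227]
290 [148, 145, 156, 145, 155, 150, 152, 173, 219, 239, 228, 243, 242, 239, 248, 212]
291 [151, 157, 136, 150, 158, 166, 165, 201, 230, 235, 230, 245, 251, 247, 207, 181]
292 [154, 146, 158, 149, 152, 150, 174, 229, 237, 242, 253, 238, 255, 237, 204, 169]
293 [162, 159, 157, 163, 151, 153, 194, 224, 229, 252, 241, 246, 233, 218, 183, 201]
294 [133, 147, 139, 150, 134, 149, 181, 231, 247, 247, 249, 250, 232, 206, 163, 237]
295 [148, 153, 158, 156, 161, 143, 166, 196, 214, 241, 237, 237, 208, 166, 143, 232]
296 [158, 
[... 169 characters left out ...]
 152, 140, 156, 140, 142, 147, 153, 158, 161, 159, 155, 141, 154, 255, 358]
299 [137, 145, 134, 141, 158, 135, 151, 156, 151, 148, 160, 151, 134, 195, 317, 384]
300 [137, 152, 143, 146, 147, 143, 141, 148, 150, 151, 138, 159, 147, 231, 347, 360]
301 [136, 139, 166, 129, 151, 144, 144, 150, 144, 152, 143, 151, 214, 314, 363, 350]
302 [131, 155, 151, 138, 158, 143, 157, 152, 148, 150, 147, 143, 248, 367, 377, 367]
u0 359
0.05 [[363.8, 294.5], [364.2, 291.5], [369.8, 297.8], [370.3, 294.8]]
0 [[363.8, 294.2], [364.4, 290.8], [369.8, 297.5], [370.5, 294.1]]
-0.05 [[363.8, 293.7], [364.7, 290.0], [369.8, 297.0], [370.8, 293.3]]
-0.1 [[363.8, 293.2], [365.0, 289.1], [369.9, 296.5], [371.1, 292.5]]
```

Emit:
send_rows(
  moves=[
    [[0, 0, 0, 0, 0, 0, -0.4], [0, 0, 0, 0, 0, 0, -0.2], [0, 0, 0, 0, 0, 0, -0.2], [0, 0, 0.004, 0, -0.025, 0, -0.2], [0, 0, 0.004, 0.006, -0.025, 0, -0.2], [0, 0, 0.001, 0, 0, 0, -0.2], [0, 0, 0, 0, 0, 0, -0.2]],
  ],
  grip_force=40,
)

```text
clock: 10.35
eef_pos: [606.9, 254.6, 53.9]
tcp_rot: [-3.141, -0.001, 0.122]
contact_force: [0.0, 0.6, 0.7]
opening: 0.398
grasp_force: 0.0
```

```bash
python3 hp.py
```

```text
[606.91371184 254.58542882  53.8747862 ] [-3.14139700e+00 -6.74713527e-04  1.21900702e-01] [ 0.02821935 -0.06814611  0.03504393] [0.02084127 0.55786772 0.7295028 ]
283 [146, 155, 140, 156, 151, 153, 171, 168, 146, 156, 195, 225, 236, 228, 226, 240]
284 [157, 166, 164, 155, 143, 145, 153, 142, 165, 184, 213, 223, 223, 236, 236, 239]
285 [164, 154, 156, 147, 143, 147, 159, 145, 140, 183, 226, 239, 240, 233, 241, 232]
286 [147, 153, 152, 153, 163, 149, 149, 151, 157, 187, 226, 230, 236, 236, 228, 231]
287 [144, 159, 152, 166, 161, 159, 165, 152, 155, 181, 212, 220, 220, 240, 239, 230]
288 [139, 148, 153, 158, 154, 162, 163, 158, 161, 174, 201, 209, 225, 210, 208, 208]
289 [156, 160, 151, 153, 140, 170, 157, 164, 156, 176, 157, 190, 207, 215, 216, 183]
290 [149, 142, 159, 157, 170, 161, 160, 162, 152, 162, 169, 160, 185, 192, 187, 166]
291 [159, 150, 159, 149, 153, 158, 146, 168, 158, 165, 162, 157, 159, 157, 158, 154]
292 [164, 148, 152, 146, 153, 163, 155, 146, 151, 156, 144, 174, 158, 153, 156, 145]
293 [152, 159, 152, 153, 152, 158, 155, 167, 152, 165, 154, 174, 162, 166, 164, 160]
2
[... 178 characters left out ...]
 137, 158, 149, 137, 165, 150, 160, 148, 159, 140, 174, 161, 140, 167, 256]
297 [129, 145, 147, 149, 134, 150, 153, 157, 157, 139, 153, 147, 164, 148, 203, 323]
298 [165, 178, 157, 144, 160, 152, 150, 146, 163, 165, 145, 132, 128, 159, 257, 362]
299 [252, 285, 189, 142, 130, 148, 147, 154, 161, 155, 140, 138, 151, 220, 320, 382]
300 [341, 337, 222, 149, 153, 139, 135, 138, 138, 148, 145, 160, 237, 312, 352, 363]
u0 359
0.05 [[364.3, 292.7], [364.7, 289.7], [370.4, 296.1], [370.9, 293.0]]
0 [[364.3, 292.4], [364.9, 288.9], [370.4, 295.7], [371.1, 292.3]]
-0.05 [[364.3, 291.9], [365.2, 288.1], [370.4, 295.2], [371.4, 291.5]]
-0.1 [[364.3, 291.4], [365.5, 287.2], [370.5, 294.7], [371.7, 290.6]]
```

```bash
python3 - <<'E'
from h import *
g=cam("scene")
for z in(47,):
    a=ray(g,(368.3,287.8),z);b=ray(g,(374,290.7),z);m=(a+b)/2;print(z,a,b,m)
    t=np.array([495.2,241.3]);d=m[:2]-t;c,s=np.cos(.119),np.sin(.119)
    print("tray-frame handle end",d@[c,s],d@[-s,c], "if scoop flat: lip at",d@[c,s]-177)
# wider print: green-minus map of handle
p=g["img"][268:294,362:386].astype(int).sum(2)
for r in range(len(p)):print(268+r,p[r].tolist())
E
```

```text
47 [657.6138159  256.35513815  47.        ] [655.68189963 269.19322466  47.        ] [656.64785777 262.77418141  47.        ]
tray-frame handle end 162.85547518413136 2.155329857572056 if scoop flat: lip at -14.144524815868635
268 [145, 151, 150, 158, 149, 159, 149, 197, 237, 211, 104, 89, 118, 148, 135, 154, 200, 236, 227, 229, 241, 241, 238, 207]
269 [132, 132, 150, 154, 134, 153, 169, 194, 226, 184, 101, 104, 163, 169, 180, 187, 218, 219, 237, 237, 239, 223, 231, 158]
270 [144, 135, 138, 151, 155, 140, 157, 177, 194, 170, 122, 136, 160, 181, 197, 198, 237, 231, 239, 228, 239, 226, 206, 129]
271 [127, 135, 147, 137, 134, 145, 140, 150, 158, 155, 142, 160, 147, 172, 202, 226, 232, 232, 229, 228, 235, 217, 159, 99]
272 [154, 132, 126, 145, 145, 147, 144, 153, 152, 139, 167, 160, 170, 180, 213, 223, 221, 229, 228, 231, 227, 220, 163, 114]
273 [165, 153, 142, 153, 147, 153, 146, 144, 152, 159, 141, 157, 164, 203, 224, 231, 227, 237, 232, 219, 236, 271, 254, 211]
274 [137, 155, 148, 134, 160, 148, 139, 155, 146, 125, 158, 160, 187, 208, 235, 226, 231, 236, 219, 235, 248, 363, 367, 345]

[... 1674 characters left out ...]
 222, 228, 224, 211, 169, 159, 144, 150, 153, 147, 155, 142, 134, 150, 133]
289 [152, 150, 171, 168, 153, 169, 167, 176, 195, 201, 218, 209, 179, 146, 179, 210, 205, 220, 199, 157, 204, 213, 197, 150]
290 [146, 152, 172, 162, 164, 158, 159, 151, 164, 181, 206, 169, 173, 174, 243, 339, 356, 354, 336, 269, 326, 352, 314, 225]
291 [159, 141, 151, 154, 161, 152, 162, 168, 159, 169, 164, 160, 148, 195, 315, 382, 404, 396, 386, 370, 375, 411, 385, 327]
292 [146, 145, 147, 173, 146, 146, 156, 161, 171, 144, 154, 146, 144, 179, 290, 373, 395, 399, 392, 392, 383, 398, 395, 352]
293 [155, 146, 157, 148, 150, 155, 156, 169, 165, 155, 170, 159, 158, 232, 317, 367, 371, 380, 382, 388, 383, 385, 402, 375]
```

Emit:
send_rows(
  moves=[
    [[0, 0, 0.04, 0, 0, 0, -0.2], [0, 0, 0.05, 0, 0, 0, -0.2], [0, -0.03, 0.02, 0, 0, 0, -0.2], [0, -0.05, 0, 0, 0, 0, -0.2], [0, -0.05, 0, 0, 0, 0, -0.2], [0, -0.05, 0, 0, 0, 0, -0.2], [0, -0.05, 0, 0, 0, 0, -0.2], [0, -0.05, 0, 0, 0, 0, -0.2]],
  ],
)

```text
clock: 11.25
eef_pos: [606.8, -27.5, 163.4]
tcp_rot: [3.142, -0.0, 0.122]
contact_force: [0.6, -0.8, -0.6]
opening: 0.4
grasp_force: 0.0
```

```bash
python3 - <<'E'
from h import *
import pickle
s=sense();print(s["eef_pos"])
f=cam("top");g=cam("scene");pickle.dump((f,g),open("v.pkl","wb"))
a=cv2.resize(f["img"][165:250,232:302,::-1],None,fx=5.6,fy=5.6,interpolation=cv2.INTER_CUBIC)
b=cv2.resize(g["img"][190:290,360:440,::-1],None,fx=4.76,fy=4.76,interpolation=cv2.INTER_CUBIC)
print(a.shape,b.shape);cv2.imwrite("pics/v.png",np.hstack([a[:476],b[:476]]))
E
```

```text
[606.79247128 -27.45623994 163.38081137]
(476, 392, 3) (476, 381, 3)
```

View pics/v.png

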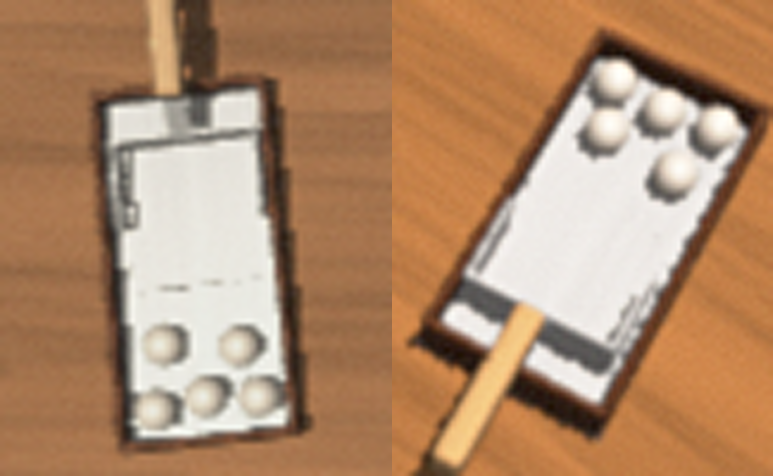

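The picture shows the scoop lying flat inside the tray: lip line at about (200,284) and back wall at about (185,143) in the top crop. The five balls are untouched in front of it. Now I'll fit where it lies and regrip there.

```bash
python3 - <<'E'
from fit import *
f,g=pickle.load(open("v.pkl","rb"))
T=lambda U,V:((U+.5)/5.6-.5+232,(V+.5)/5.6-.5+165)
S=lambda U,V:((U-392+.5)/4.76-.5+360,(V+.5)/4.76-.5+190)
L=[(-42,0,8),(36,38,34),(36,-38,34),(50,0,65)];PX=[T(203,284),T(117,150),T(262,132),T(168,95)]
LS=[(135,-7,65),(135,7,65)];PS=[S(435,452),S(463,467)]
r=least_squares(lambda p:np.r_[(proj(f,W(p,L))-PX).ravel(),(proj(g,W(p,LS))-PS).ravel()],[500,245,.12],x_scale=[100,100,1])
print(r.x.round(3),r.fun.round(1))
p=r.x
t=np.array([495.2,241.3]);d=p[:2]-t;c,s=np.cos(.119),np.sin(.119);print("scoop in tray",d@[c,s],d@[-s,c])
for x in(66,72,78):print(x,W(p,[(x,0,56)]).round(1))
a=[ray(f,T(*q),17)[:2]-t for q in[(165,345),(241,345),(157,410),(208,397),(261,394)]]
print([(float((q@[c,s]).round(0)),float((q@[-s,c]).round(0))) for q in a])
print(proj(f,W([495.2,241.3,.119],[(-90,42,26),(-90,-42,26),(-90,0,6)])),T(130,440),T(290,430))
E
```

```text
[5.23910e+02 2.41105e+02 1.55000e-01] [ 1.1  0.7 -1.2 -0.7 -1.2 -1.2  0.2  0.7 -0.4 -0.4 -0.  -0.4]
scoop in tray 28.483987866008764 -3.6020818726025334
66 [[589.1 251.3  56. ]]
72 [[595.  252.2  56. ]]
78 [[601.  253.1  56. ]]
[(-42.0, 19.0), (-46.0, -20.0), (-75.0, 26.0), (-71.0, -1.0), (-73.0, -28.0)]
[[254.05989146 243.6021237 ]
 [283.09432516 240.36298342]
 [269.65260939 242.11475781]] (254.80357142857144, 243.16071428571428) (283.375, 241.375)
```

Emit:
send_rows(
  moves=[
    [[-0.002, 0.048, 0, 0, 0, 0, -0.2], [-0.002, 0.048, 0, 0, 0, 0.006, -0.2], [-0.002, 0.048, 0, 0, 0, 0.006, -0.2], [-0.002, 0.048, 0, 0, 0, 0.006, -0.2], [-0.002, 0.048, 0, 0, 0, 0, -0.2], [-0.002, 0.04, 0, 0, 0, 0, -0.2], [0, 0, -0.04, 0, 0, 0, -0.2], [0, 0, -0.04, 0, 0, 0, -0.2], [0, 0, -0.02, 0, 0, 0, -0.2], [0, 0, -0.009, 0, 0, 0, -0.2]],
  ],
)

```text
clock: 12.35
eef_pos: [593.3, 254.6, 51.7]
tcp_rot: [3.141, 0.004, 0.14]
contact_force: [-0.9, 0.2, -0.8]
opening: 0.395
grasp_force: 0.0
```

Emit:
send_rows(
  moves=[
    [[0, 0, 0, 0, 0, 0, -0.4], [0, 0, 0, 0, 0, 0, -0.5], [0, 0, 0, 0, 0, 0, -0.6], [0, 0, 0, 0, 0, 0, -0.7]],
  ],
  grip_force=30,
)

```text
clock: 12.75
eef_pos: [596.0, 254.8, 55.9]
tcp_rot: [-3.141, -0.003, 0.139]
contact_force: [-0.1, -0.7, 2.7]
opening: 0.159
grasp_force: 29.3
```

```bash
python3 hp.py | head -1
```

```text
[596.02906672 254.83089934  55.85355358] [-3.14090976e+00 -2.52305697e-03  1.39475489e-01] [-0.07240982  0.05204947 -0.05601316] [-0.11470852 -0.72490536  2.69605358]
```

Emit:
send_rows(
  moves=[
    [[0, 0, 0, 0, 0, 0, -0.55], [0, 0, 0, 0, 0, 0, -0.55], [0, 0, 0, 0, 0, 0, -0.55]],
  ],
)

```text
clock: 13.1
eef_pos: [594.9, 254.4, 54.3]
tcp_rot: [3.142, 0.0, 0.14]
contact_force: [0.4, -0.0, -0.2]
opening: 0.226
grasp_force: 0.0
```

Emit:
send_rows(
  moves=[
    [[0, 0, 0, 0, 0, 0, -0.75], [0, 0, 0, 0, 0, 0, -0.9], [0, 0, 0, 0, 0, 0, -1], [0, 0, 0, 0, 0, 0, -1]],
  ],
  grip_force=30,
)

```text
clock: 13.5
eef_pos: [594.9, 254.5, 54.2]
tcp_rot: [3.142, 0.0, 0.14]
contact_force: [-1.2, -0.2, 1.6]
opening: 0.156
grasp_force: 31.8
```

```bash
python3 hp.py | head -1
```

```text
[594.913596   254.46732565  54.23307572] [3.14155562e+00 1.94660165e-04 1.39697838e-01] [-0.05445704  0.08914666 -0.04205597] [-1.22820864 -0.21168263  1.58585674]
```

Emit:
send_rows(
  moves=[
    [[0, 0, 0, 0, 0, 0, -1], [0, 0, 0, 0, 0, 0, -1], [0, 0, 0, 0, 0, 0, -1]],
  ],
  grip_force=80,
)

```text
clock: 13.85
eef_pos: [595.0, 254.5, 54.3]
tcp_rot: [-3.142, -0.0, 0.14]
contact_force: [0.5, -0.5, 1.3]
opening: 0.151
grasp_force: 78.9
```

```bash
python3 hp.py
```

```text
[595.02704899 254.50698982  54.3408505 ] [-3.14156996e+00 -1.06117529e-04  1.39740834e-01] [-0.06112716  0.07729881  0.04312687] [ 0.45440156 -0.54777745  1.29815443]
278 [163, 157, 155, 150, 156, 159, 157, 139, 137, 131, 153, 189, 222, 233, 236, 239]
279 [164, 159, 163, 170, 154, 154, 143, 158, 152, 158, 172, 212, 223, 242, 241, 232]
280 [178, 143, 152, 159, 150, 150, 168, 148, 157, 154, 186, 224, 230, 240, 230, 233]
281 [142, 170, 152, 160, 152, 164, 159, 159, 150, 168, 209, 215, 237, 242, 237, 248]
282 [136, 166, 154, 151, 159, 170, 149, 155, 156, 188, 207, 228, 230, 238, 239, 232]
283 [146, 148, 149, 160, 158, 160, 132, 175, 251, 282, 234, 224, 225, 238, 237, 237]
284 [141, 150, 138, 148, 153, 156, 153, 241, 424, 462, 368, 302, 240, 230, 224, 200]
285 [156, 159, 153, 134, 140, 144, 165, 274, 462, 550, 529, 493, 379, 301, 238, 201]
286 [170, 154, 163, 160, 156, 153, 153, 247, 409, 501, 540, 573, 554, 484, 300, 174]
287 [162, 156, 166, 155, 152, 140, 163, 204, 294, 357, 442, 520, 551, 497, 291, 160]
288 [162, 162, 163, 149, 148, 155, 175, 203, 217, 249, 291, 371, 418, 373, 235, 126
[... 181 characters left out ...]
 159, 161, 166, 159, 145, 169, 163, 165, 152, 173, 178, 179, 150, 165, 223]
292 [151, 142, 173, 145, 143, 163, 163, 146, 159, 175, 159, 158, 148, 141, 154, 258]
293 [146, 137, 159, 139, 157, 153, 163, 166, 154, 164, 155, 161, 147, 137, 194, 316]
294 [152, 142, 146, 139, 152, 168, 146, 149, 156, 157, 165, 171, 153, 168, 257, 342]
295 [201, 140, 153, 146, 151, 157, 155, 145, 164, 157, 170, 149, 171, 240, 356, 372]
u0 362
0.05 [[367.6, 288.3], [368.1, 285.2], [373.7, 291.6], [374.2, 288.5]]
0 [[367.6, 287.9], [368.3, 284.4], [373.7, 291.2], [374.4, 287.7]]
-0.05 [[367.6, 287.4], [368.6, 283.6], [373.7, 290.7], [374.7, 286.9]]
-0.1 [[367.7, 286.9], [368.9, 282.7], [373.8, 290.2], [375.1, 286.0]]
```

Emit:
send_rows(
  moves=[
    [[0, -0.001, -0.0005, 0, 0, -0.018, -1], [-0.003, -0.0004, 0, 0, 0, 0, -1], [-0.004, -0.0005, 0, 0, 0, 0, -1], [-0.004, -0.0005, 0, 0, 0, 0, -1], [-0.004, -0.0005, 0, 0, 0, 0, -1], [-0.004, -0.0005, 0, 0, 0, 0, -1], [-0.004, -0.0005, 0, 0, 0, 0, -1], [-0.004, -0.0005, 0, 0, 0, 0, -1], [-0.004, -0.0005, 0, 0, 0, 0, -1], [-0.004, -0.0005, 0, 0, 0, 0, -1]],
  ],
)

```text
clock: 14.9
eef_pos: [560.6, 249.4, 54.4]
tcp_rot: [-3.141, -0.002, 0.122]
contact_force: [3.2, 1.3, 5.2]
opening: 0.148
grasp_force: 79.6
```

Emit:
send_rows(
  moves=[
    [[-0.004, -0.0005, 0, 0, 0, 0, -1], [-0.004, -0.0005, 0, 0, 0, 0, -1], [-0.004, -0.0005, 0, 0, 0, 0, -1], [-0.004, -0.0005, 0, 0, 0, 0, -1]],
  ],
)

```text
clock: 15.3
eef_pos: [544.7, 247.4, 54.4]
tcp_rot: [-3.141, -0.002, 0.122]
contact_force: [3.5, 0.1, 5.2]
opening: 0.148
grasp_force: 79.5
```

```bash
cat > st.py <<'E'
from h import *
s=sense();t=s["eef_pos"];d=t[:2]-[495.2,241.3];c,n=np.cos(.119),np.sin(.119)
print(t.round(1),s["tcp_rot"].round(3),"F",s["contact_force"].round(1),"M",s["wrist_torque"].round(2),"tray x,y",(d@[c,n]).round(1),(d@[-n,c]).round(1),"lip",(d@[c,n]-114).round(1),"q",s["qpos"].round(2))
E
python3 st.py
```

```text
[544.7 247.4  54.4] [-3.141e+00 -2.000e-03  1.220e-01] F [3.5 0.1 5.2] M [-0.02 -0.59 -0.01] tray x,y 49.9 0.2 lip -64.1 q [ 0.42  0.55  1.83 -0.    0.76  1.87]
```

Emit:
send_rows(
  moves=[
    [[-0.003, -0.0004, 0, 0, 0, 0, -1], [-0.003, -0.0004, 0, 0, 0, 0, -1], [-0.003, -0.0003, 0, 0, 0, 0, -1], [-0.003, -0.0004, 0, 0, 0, 0, -1], [-0.003, -0.0003, 0, 0, 0, 0, -1]],
  ],
)

```text
clock: 15.8
eef_pos: [529.8, 245.7, 54.4]
tcp_rot: [-3.141, -0.002, 0.122]
contact_force: [4.9, 1.2, 5.2]
opening: 0.148
grasp_force: 79.6
```

```bash
python3 st.py
```

```text
[529.8 245.7  54.4] [-3.141e+00 -2.000e-03  1.220e-01] F [4.9 1.2 5.2] M [ 0.03 -0.71 -0.04] tray x,y 34.9 0.2 lip -79.1 q [ 0.43  0.54  1.86 -0.    0.74  1.88]
```

Emit:
send_rows(
  moves=[
    [[-0.003, -0.0004, 0, 0, 0, 0, -1], [-0.002, -0.0002, 0, 0, 0, 0, -1], [-0.002, -0.0003, 0, 0, 0, 0, -1], [-0.001, -0.0001, 0, 0, 0, 0, -1], [0, 0, 0, 0, 0, 0, -1]],
  ],
)

```text
clock: 16.3
eef_pos: [521.7, 244.6, 54.4]
tcp_rot: [-3.141, -0.002, 0.122]
contact_force: [3.1, 0.5, 6.3]
opening: 0.151
grasp_force: 79.7
```

```bash
python3 st.py
```

```text
[521.7 244.6  54.4] [-3.141e+00 -2.000e-03  1.220e-01] F [3.1 0.5 6.3] M [ 0.1  -0.56  0.01] tray x,y 26.7 0.2 lip -87.3 q [ 0.44  0.53  1.88 -0.    0.74  1.89]
```

Emit:
send_rows(
  moves=[
    [[-0.001, -0.0001, 0, 0, 0, 0, -1], [-0.001, -0.0001, 0, 0, 0, 0, -1], [0, 0, 0, 0, 0, 0, -1]],
  ],
)

```text
clock: 16.6
eef_pos: [519.8, 244.5, 54.4]
tcp_rot: [-3.141, -0.002, 0.122]
contact_force: [4.1, 1.9, 5.1]
opening: 0.143
grasp_force: 79.7
```

```bash
python3 st.py
```

```text
[519.8 244.5  54.4] [-3.141e+00 -2.000e-03  1.220e-01] F [4.1 1.9 5.1] M [ 0.01 -0.58 -0.01] tray x,y 24.8 0.2 lip -89.2 q [ 0.44  0.53  1.88 -0.    0.73  1.89]
```

Emit:
send_rows(
  moves=[
    [[-0.001, -0.0001, 0, 0, 0, 0, -1], [-0.001, -0.0001, 0, 0, 0, 0, -1], [0, 0, 0, 0, 0, 0, -1]],
  ],
)

```text
clock: 16.9
eef_pos: [517.8, 244.3, 54.4]
tcp_rot: [-3.141, -0.002, 0.122]
contact_force: [4.8, 0.8, 6.7]
opening: 0.15
grasp_force: 79.7
```

Emit:
send_rows(
  moves=[
    [[-0.001, -0.0001, 0, 0, 0, 0, -1], [-0.001, -0.0001, 0, 0, 0, 0, -1], [0, 0, 0, 0, 0, 0, -1]],
  ],
)

```text
clock: 17.2
eef_pos: [516.3, 244.1, 54.4]
tcp_rot: [-3.141, -0.003, 0.122]
contact_force: [6.6, 0.2, 3.0]
opening: 0.149
grasp_force: 79.4
```

```bash
python3 st.py; python3 - <<'E'
from h import *
g=cam("scene")["img"];hsv=cv2.cvtColor(g,cv2.COLOR_RGB2HSV)
c,n=np.cos(.119),np.sin(.119)
m=((hsv[...,1]<60)&(hsv[...,2]>100))
for y in range(196,240):print(y,''.join('#' if m[y,x] and hsv[y,x,2]>190 else '+' if m[y,x] else '.' for x in range(385,455)))
E
```

```text
[516.3 244.1  54.4] [-3.141e+00 -3.000e-03  1.220e-01] F [6.6 0.2 3. ] M [ 0.02 -0.96 -0.01] tray x,y 21.3 0.3 lip -92.7 q [ 0.44  0.52  1.89 -0.    0.73  1.89]
196 ...............+++....................................................
197 .................+++............+.............++......................
198 ..................+++.......................+++.......................
199 ..................+++++................+..++++........................
200 ...................++++++++++.+...+.....+++++.........................
201 ......................+++++++++++++++++++++...........................
202 .........................+++++++++++++++..............................
203 ............................++++++++..................................
204 ......................................................................
205 ......................................................................
206 ......................................................................
207 ......................................................................
208 ...................................
[... 1660 characters left out ...]
..++.....................
231 ...+++.................................++........+....................
232 ..+...................................................................
233 ..+.++................................................................
234 .+.++.................................................................
235 +.++.+................................................................
236 +.+...................................................................
237 ...++......................+..........................................
238 .++..++..................++#+.........................................
239 +.......................++##++........................................
```

```bash
python3 - <<'E'
from h import *
g=cam("scene");c,n=np.cos(.119),np.sin(.119)
for z in(17,19):
    d=ray(g,(431,215),z)[:2]-[495.2,241.3];print(z,d@[c,n],d@[-n,c])
for u in(0,):
    import pickle
    d=ray(pickle.load(open("scene.pkl","rb")),(536/1.25,271/1.25),17)[:2]-[495.2,241.3];print(d@[c,n],d@[-n,c])
E
```

```text
17 -83.65734723857994 32.76144476885231
19 -82.34596085196183 32.932529305097006
-76.51368644339189 30.349563119303426
```

Emit:
send_rows(
  moves=[
    [[-0.001, -0.0001, 0, 0, 0, 0, -1], [0, 0, 0, 0, 0, 0, -1]],
  ],
)

```text
clock: 17.5
eef_pos: [516.2, 244.1, 54.7]
tcp_rot: [-3.141, -0.005, 0.122]
contact_force: [9.4, -0.6, 4.3]
opening: 0.145
grasp_force: 79.4
```

```bash
python3 st.py
```

```text
[516.2 244.1  54.7] [-3.141 -0.005  0.122] F [ 9.4 -0.6  4.3] M [-0.13 -1.34  0.03] tray x,y 21.2 0.3 lip -92.8 q [ 0.44  0.52  1.89 -0.    0.73  1.89]
```

Emit:
send_rows(
  moves=[
    [[0.001, 0.0001, 0, -0.002, 0.02, 0, -1], [0.0015, 0.0002, 0.0005, -0.0036, 0.03, 0, -1], [0.0016, 0.0002, 0.001, -0.0036, 0.03, 0, -1], [0.0016, 0.0002, 0.001, -0.0036, 0.03, 0, -1], [0.0016, 0.0002, 0.001, -0.0036, 0.03, 0, -1], [0.0016, 0.0002, 0.001, -0.0036, 0.03, 0, -1], [0.0016, 0.0002, 0.001, -0.0036, 0.03, 0, -1], [0.0016, 0.0002, 0.001, -0.0036, 0.03, 0, -1], [0.0016, 0.0002, 0.001, -0.0036, 0.03, 0, -1], [0.0016, 0.0002, 0.001, -0.0036, 0.03, 0, -1]],
  ],
)

```text
clock: 18.5
eef_pos: [527.7, 245.1, 61.4]
tcp_rot: [-3.141, 0.296, 0.122]
contact_force: [0.4, -0.6, -2.4]
opening: 0.15
grasp_force: 78.5
```

```bash
python3 st.py
```

```text
[527.7 245.1  61.4] [-3.141  0.296  0.122] F [ 0.4 -0.6 -2.4] M [ 0.04 -0.34  0.02] tray x,y 32.7 -0.1 lip -81.3 q [0.39 0.65 1.65 0.09 1.13 1.79]
```

Emit:
send_rows(
  moves=[
    [[0.001, 0, 0.006, 0, 0, 0, -1], [0.001, 0, 0.012, 0, 0, 0, -1], [0, 0, 0.018, 0, 0, 0, -1], [0, 0, 0.02, 0, 0, 0, -1], [0, 0, 0.02, 0, 0, 0, -1], [0, 0, 0.02, 0, 0, 0, -1], [0, 0, 0.02, 0, 0, 0, -1], [0, 0, 0.015, 0, 0, 0, -1], [0, 0, 0.008, 0, 0, 0, -1], [0, 0, 0, 0, 0, 0, -1]],
  ],
)

```text
clock: 19.5
eef_pos: [531.7, 245.7, 202.8]
tcp_rot: [-3.14, 0.29, 0.122]
contact_force: [-0.3, 0.4, -2.3]
opening: 0.148
grasp_force: 78.5
```

```bash
python3 st.py; python3 - <<'E'
from h import *
g=cam("scene")["img"];hsv=cv2.cvtColor(g,cv2.COLOR_RGB2HSV)
m=((hsv[...,1]<60)&(hsv[...,2]>100))
for y in range(196,246):print(y,''.join('#' if m[y,x] and hsv[y,x,2]>190 else '+' if m[y,x] else '.' for x in range(375,445)))
E
```

```text
[531.7 245.7 202.8] [-3.14   0.29   0.122] F [-0.3  0.4 -2.3] M [ 0.07 -0.32 -0.  ] tray x,y 36.7 0.1 lip -77.3 q [0.39 0.48 1.57 0.08 1.37 1.81]
196 ..........................................................++++........
197 ..........................................................+++.........
198 ..........................................................+++.........
199 .........................................................+++..........
200 ..........................................................++++........
201 ...........................................................+.++.+++...
202 .............................................................+.++++...
203 ..............................................................+++++...
204 ..............................................................+++++...
205 ...............................................................+++....
206 ................................................................+.....
207 .........................+.............................+..............
208 ........................+++.......................
[... 2095 characters left out ...]
####+....................
237 .......+++....+++....+.....++...+################+....................
238 ......+++....++#+++.............+###############+.....................
239 .....+++.....+####+.......+.+..+###############++.....................
240 .....+++....++#####+++.........+##############++......................
241 .....++....++#########++......+###############+.......................
242 ..........++############+....++###############+.......................
243 .....+...++##############++++################+........................
244 ......+..+###################################+........................
245 ....+....+##################################+.........................
```

Emit:
send_rows(
  moves=[
    [[0.002, -0.006, 0, 0, 0, 0, -1], [0.004, -0.013, 0, 0, 0, 0, -1], [0.006, -0.019, 0, 0, 0, 0, -1], [0.007, -0.0232, 0, 0, 0, 0, -1], [0.007, -0.0232, 0, 0, 0, 0, -1], [0.007, -0.0232, 0, 0, 0, 0, -1], [0.007, -0.0232, 0, 0, 0, 0, -1], [0.007, -0.0232, 0, 0, 0, 0, -1], [0.007, -0.0232, 0, 0, 0, 0, -1], [0.007, -0.0232, 0, 0, 0, 0, -1]],
  ],
)

```text
clock: 20.55
eef_pos: [592.3, 42.3, 200.8]
tcp_rot: [-3.141, 0.293, 0.121]
contact_force: [0.7, 0.3, -1.8]
opening: 0.144
grasp_force: 78.5
```

Emit:
send_rows(
  moves=[
    [[0.007, -0.0232, 0, 0, 0, 0, -1], [0.007, -0.0232, 0, 0, 0, 0, -1], [0.007, -0.0232, 0, 0, 0, 0, -1], [0.007, -0.0232, 0, 0, 0, 0, -1], [0.007, -0.0232, 0, 0, 0, 0, -1], [0.007, -0.0232, 0, 0, 0, 0, -1], [0.007, -0.0232, 0, 0, 0, 0, -1], [0.007, -0.0232, 0, 0, 0, 0, -1], [0.007, -0.0232, 0, 0, 0, 0, -1], [0.007, -0.0232, 0, 0, 0, 0, -1]],
  ],
)

```text
clock: 21.55
eef_pos: [662.4, -189.2, 201.0]
tcp_rot: [-3.14, 0.292, 0.121]
contact_force: [0.4, 0.3, -1.0]
opening: 0.146
grasp_force: 78.5
```

Emit:
send_rows(
  moves=[
    [[0.006, -0.02, 0, 0, 0, 0, -1], [0.005, -0.017, 0, 0, 0, 0, -1], [0.003, -0.01, 0, 0, 0, 0, -1], [0.001, -0.005, 0, 0, 0, 0, -1], [0, 0, 0, 0, 0, 0, -1], [0, 0, 0, 0, 0, 0, -1]],
  ],
)

```text
clock: 22.15
eef_pos: [677.2, -238.1, 201.2]
tcp_rot: [-3.14, 0.292, 0.122]
contact_force: [0.4, -1.0, -1.9]
opening: 0.148
grasp_force: 78.5
```

```bash
python3 st.py
```

```text
[ 677.2 -238.1  201.2] [-3.14   0.292  0.122] F [ 0.4 -1.  -1.9] M [ 0.02 -0.32 -0.02] tray x,y 123.8 -497.6 lip 9.8 q [-0.29  0.68  1.23 -0.11  1.5   1.18]
```

Emit:
send_rows(
  moves=[
    [[0, 0, -0.006, 0, 0, 0, -1], [0, 0, -0.012, 0, 0, 0, -1], [0, 0, -0.014, 0, 0, 0, -1], [0, 0, -0.012, 0, 0, 0, -1], [0, 0, -0.007, 0, 0, 0, -1], [0, 0, -0.002, 0, 0, 0, -1], [0, 0, 0, 0, 0, 0, -1]],
  ],
)

```text
clock: 22.85
eef_pos: [677.1, -238.9, 147.8]
tcp_rot: [-3.14, 0.293, 0.122]
contact_force: [-0.2, -0.0, -2.3]
opening: 0.149
grasp_force: 78.5
```

```bash
python3 st.py
```

```text
[ 677.1 -238.9  147.8] [-3.14   0.293  0.122] F [-0.2 -0.  -2.3] M [ 0.09 -0.37  0.  ] tray x,y 123.6 -498.4 lip 9.6 q [-0.29  0.73  1.27 -0.12  1.41  1.19]
```

Emit:
send_rows(
  moves=[
    [[-0.0018, -0.0002, 0.004, 0.007, -0.0576, 0, -1], [-0.0018, -0.0002, 0.004, 0.007, -0.0576, 0, -1], [-0.0018, -0.0002, 0.004, 0.007, -0.0576, 0, -1], [-0.0018, -0.0002, 0.004, 0.007, -0.0576, 0, -1], [-0.0018, -0.0002, 0.004, 0.007, -0.0576, 0, -1], [-0.0032, -0.0004, 0.0036, 0.006, -0.0496, 0, -1], [-0.0032, -0.0004, 0.0036, 0.006, -0.0496, 0, -1], [-0.0032, -0.0004, 0.0036, 0.006, -0.0496, 0, -1], [-0.0032, -0.0004, 0.0036, 0.006, -0.0496, 0, -1], [-0.0032, -0.0004, 0.0036, 0.006, -0.0496, 0, -1]],
  ],
)

```text
clock: 23.85
eef_pos: [652.4, -242.2, 187.6]
tcp_rot: [3.141, -0.251, 0.122]
contact_force: [0.6, -0.7, -1.8]
opening: 0.148
grasp_force: 78.5
```

```bash
python3 st.py
```

```text
[ 652.4 -242.2  187.6] [ 3.141 -0.251  0.122] F [ 0.6 -0.7 -1.8] M [-0.    0.11  0.03] tray x,y 98.7 -498.7 lip -15.3 q [-0.42  0.43  1.7   0.18  0.81  0.92]
```

Emit:
send_rows(
  moves=[
    [[-0.0032, -0.0004, 0.0036, 0.006, -0.0496, 0, -1], [-0.0046, -0.0006, 0.0036, 0.006, -0.0496, 0, -1], [-0.0046, -0.0006, 0.0036, 0.006, -0.0496, 0, -1], [-0.0046, -0.0006, 0.0036, 0.006, -0.0496, 0, -1], [-0.0046, -0.0006, 0.0036, 0.006, -0.0496, 0, -1], [-0.0046, -0.0006, 0.0036, 0.006, -0.0496, 0, -1], [-0.0046, -0.0006, 0.0036, 0.006, -0.0496, 0, -1], [-0.0055, -0.0007, 0.0023, 0.006, -0.0496, 0, -1], [-0.0055, -0.0007, 0.0023, 0.006, -0.0496, 0, -1], [-0.0055, -0.0007, 0.0023, 0.006, -0.0496, 0, -1]],
  ],
)

```text
clock: 24.85
eef_pos: [605.2, -248.4, 219.9]
tcp_rot: [3.138, -0.751, 0.124]
contact_force: [0.0, -0.2, -1.9]
opening: 0.148
grasp_force: 78.7
```

Emit:
send_rows(
  moves=[
    [[0, 0, 0, 0, 0, 0, -1], [0, 0, 0, 0, 0, 0, -1], [0, 0, 0, 0, 0, 0, -1]],
  ],
)

```text
clock: 25.15
eef_pos: [605.7, -248.2, 219.2]
tcp_rot: [3.14, -0.747, 0.124]
contact_force: [0.9, -0.3, -0.5]
opening: 0.147
grasp_force: 78.7
```

```bash
python3 st.py; cat > bowl.py <<'E'
from h import *
for n,sub in(("top",(410,480)),("scene",(190,270))):
    f=cam(n);hsv=cv2.cvtColor(f["img"],cv2.COLOR_RGB2HSV)
    q=proj(f,[[520.2,-257.9,61]])[0];u,v=map(int,q);print(n,u,v)
    for y in range(v-26,v+26):print(y,''.join('#' if hsv[y,x,2]>165 and hsv[y,x,1]<70 else '+' if hsv[y,x,2]>135 and hsv[y,x,1]<70 else 'o' if hsv[y,x,1]>80 else '.' for x in range(u-34,u+34)))
E
python3 bowl.py
```

```text
[ 605.7 -248.2  219.2] [ 3.14  -0.747  0.124] F [ 0.9 -0.3 -0.5] M [-0.05  0.4  -0.  ] tray x,y 51.6 -499.2 lip -62.4 q [-0.62  0.28  2.05  1.18  0.52 -0.15]
top 440 202
176 ooooooooooooooooooo+++..............................................
177 ooooooooooooo.+++++++#+.............................................
178 ooooooo.++++++++#####+..............................................
179 o.++++++++#########+++..............................................
180 ++++##############+++...............................................
181 +#################++................................................
182 ++###############+..................................................
183 ++##############+...................................................
184 .+#############+.+..................................................
185 .+############+.+...................................................
186 .+###########+......+++.............................................
187 .+###########+.+...+++.......+##....................................
188 .++#########+..+...+++...######+..................
[... 5975 characters left out ...]
.................................++++++....
144 .........................................................+++++++....
145 ........................................................+++++++.....
146 .......................................................++#++++......
147 .....................................................++++++++.......
148 ....................................................+++++++++.......
149 ..................................................+++++##+++........
150 .................................................++#+#+#+++.........
151 ...............................................++++#++++++.........o
152 ............................................++++++#++++++.........oo
```

Emit:
send_rows(
  moves=[
    [[-0.004, -0.0005, 0.002, 0.01, -0.08, 0, -1], [-0.004, -0.0005, 0.002, 0.01, -0.08, 0, -1], [0, 0, 0, 0, 0, 0, -1], [0, 0, 0, 0, 0, 0, -1]],
  ],
)

```text
clock: 25.65
eef_pos: [597.2, -248.6, 221.5]
tcp_rot: [-3.137, -0.899, 0.119]
contact_force: [0.6, 0.4, -2.6]
opening: 0.147
grasp_force: 78.7
```

```bash
python3 st.py; python3 bowl.py | head -54
```

```text
[ 597.2 -248.6  221.5] [-3.137 -0.899  0.119] F [ 0.6  0.4 -2.6] M [-0.06  0.48  0.01] tray x,y 43.1 -498.5 lip -70.9 q [-0.69  0.3   2.13  1.58  0.6  -0.58]
top 440 202
176 ooooooooooooooooooo++........##.....................................
177 ooooooooooooo.++++++++.......##.....................................
178 ooooooo.+++++++######+.......#...............+......................
179 o++++++++##########+++......++......................................
180 +++###############+++....#..........................................
181 +#################++....+#..........................................
182 ++###############+......+#..+.......................................
183 ++##############+.......##..+.......................................
184 .+#############+........##..........................................
185 .+############+.+.......##..........................................
186 .+###########+......++..............................................
187 .++##########+.+...+++..............................................
188 .++#########+......+++............................
[... 2179 characters left out ...]
......................+###+++
219 ooooo...+######+....+++..######+++++++++.....................+##+++#
220 ooooo...+#######+....+++++####++++++++++.....................+#+++++
221 ooooo...+#######++....++++++++++++++++++.....................#++++++
222 ooooo...++########+.....+++++++++++++++++...................+#+.++++
223 ooooo...++##########+....+++++++++++++++....................++...+++
224 oooooo...+###########+.....+......+++++.....................++...+++
225 oooooo...+############++....+++...................................++
226 oooooo...+###+##########++.....+..................................++
227 oooooo...++################+.....++.+..............................+
scene 231 127
```

Emit:
send_rows(
  moves=[
    [[0, 0, 0.02, 0, 0, 0, -1], [0, 0, 0.03, 0, 0, 0, -1], [0, 0, 0.03, 0, 0, 0, -1], [0, 0, 0.02, -0.008, 0.07, 0, -1], [0, 0.01, 0, -0.01, 0.08, 0, -1], [0, 0.02, 0, -0.01, 0.08, 0, -1], [0, 0.03, 0, -0.01, 0.08, 0, -1], [0, 0.03, 0, -0.01, 0.08, 0, -1], [0, 0.03, 0, -0.01, 0.08, 0, -1], [0, 0.03, 0, -0.01, 0.08, 0, -1]],
  ],
)

```text
clock: 26.75
eef_pos: [598.2, -98.1, 321.1]
tcp_rot: [3.14, -0.358, 0.121]
contact_force: [0.1, 1.3, -1.7]
opening: 0.151
grasp_force: 78.6
```

Emit:
send_rows(
  moves=[
    [[0, 0.03, 0, -0.01, 0.08, 0, -1], [-0.005, 0.03, 0, -0.01, 0.08, 0, -1], [-0.01, 0.03, 0, -0.01, 0.08, 0, -1], [-0.01, 0.02, 0, -0.01, 0.08, 0, -1], [0, 0, 0, -0.008, 0.06, 0, -1], [0, 0, 0, 0, 0, 0, -1], [0, 0, 0, 0, 0, 0, -1]],
  ],
)

```text
clock: 27.45
eef_pos: [573.3, 11.3, 319.5]
tcp_rot: [3.141, 0.021, 0.122]
contact_force: [-0.1, 0.0, -1.8]
opening: 0.145
grasp_force: 78.6
```

```bash
python3 st.py; python3 bowl.py
```

```text
[573.3  11.3 319.5] [3.141 0.021 0.122] F [-0.1  0.  -1.8] M [-0.01 -0.06  0.07] tray x,y 50.3 -237.7 lip -63.7 q [ 0.02  0.22  1.65 -0.    1.29  1.47]
top 440 202
176 .......###############+................................+.ooooooooooo
177 .......################...................................oooooooooo
178 .......################...................................oooooooooo
179 .......################....................................ooooooooo
180 .......################....................................+oooooooo
181 .......+###############......................................ooooooo
182 .......+###############.......................................oooooo
183 .......+###############.......................................+ooooo
184 ........###############+.......................................+oooo
185 ........################.......................................+oooo
186 ........################........................................+ooo
187 ........################........................................+ooo
188 ........################................................
[... 5969 characters left out ...]
.................................+##++++...
144 ##+......................................................+###+++....
145 ##+.....................................................+###+++.....
146 +++++..................................................+###+++......
147 +++++................................................++####+++......
148 ..+++++.............................................+######++.......
149 ....++++..........................................++######++........
150 ......+++........................................+#######++.........
151 .........+.....................................++#######++.........o
152 ............................................+++#########++........oo
```

Emit:
send_rows(
  moves=[
    [[-0.016, 0.004, -0.02, 0.0024, -0.02, 0, -1], [-0.016, 0.004, -0.04, 0, 0, 0, -1], [0, 0, -0.05, 0, 0, 0, -1], [0, 0, -0.05, 0, 0, 0, -1], [0, 0, -0.045, 0, 0, 0, -1], [0, 0, -0.03, 0, 0, 0, -1], [0, 0, -0.015, 0, 0, 0, -1], [0, 0, -0.008, 0, 0, 0, -1], [0, 0, 0, 0, 0, 0, -1], [0, 0, 0, 0, 0, 0, -1]],
  ],
)

```text
clock: 28.55
eef_pos: [541.2, 19.2, 62.2]
tcp_rot: [-3.14, 0.002, 0.122]
contact_force: [0.8, -0.2, -1.1]
opening: 0.152
grasp_force: 78.6
```

```bash
python3 st.py
```

```text
[541.2  19.2  62.2] [-3.14e+00  2.00e-03  1.22e-01] F [ 0.8 -0.2 -1.1] M [ 0.06 -0.12  0.  ] tray x,y 19.3 -226.0 lip -94.7 q [0.03 0.48 1.95 0.   0.72 1.48]
```

Emit:
send_rows(
  moves=[
    [[0, 0, -0.005, 0, 0, 0, -1], [0, 0, -0.004, 0, 0, 0, -1], [0, 0, -0.003, 0, 0, 0, -1], [0, 0, -0.0015, 0, 0, 0, -1], [0, 0, 0, 0, 0, 0, -1], [0, 0, 0, 0, 0, 0, -1], [0, 0, 0, 0, 0, 0, -1]],
  ],
)

```text
clock: 29.25
eef_pos: [540.7, 19.5, 48.1]
tcp_rot: [-3.14, 0.003, 0.123]
contact_force: [-0.2, 0.6, 5.7]
opening: 0.144
grasp_force: 79.7
```

Emit:
send_rows(
  moves=[
    [[0, 0, 0, 0, 0, 0, -0.6], [0, 0, 0, 0, 0, 0, -0.3], [0, 0, 0, 0, 0, 0, 0], [0, 0, 0, 0, 0, 0, 0], [0, 0, 0, 0, 0, 0, 0]],
  ],
)

```text
clock: 29.75
eef_pos: [540.4, 19.4, 47.6]
tcp_rot: [-3.14, 0.004, 0.123]
contact_force: [0.3, -0.4, 0.4]
opening: 0.497
grasp_force: 0.0
```

Emit:
send_rows(
  moves=[
    [[0, 0, 0.02, 0, 0, 0, 0], [0, 0, 0.04, 0, 0, 0, 0], [0, 0, 0.05, 0, 0, 0, 0], [0, 0, 0.03, 0, 0, 0, 0], [-0.02, -0.04, 0, 0, 0, 0, 0], [-0.02, -0.045, 0, 0, 0, 0.01, 0], [-0.02, -0.045, 0, 0, 0, 0.01, 0], [-0.02, -0.045, 0, 0, 0, 0.01, 0], [-0.02, -0.045, 0, 0, 0, 0.01, 0], [-0.02, -0.03, 0, 0, 0, 0.01, 0]],
  ],
)

```text
clock: 30.75
eef_pos: [419.5, -233.0, 187.9]
tcp_rot: [-3.141, 0.003, 0.172]
contact_force: [0.0, 0.2, -0.6]
opening: 0.502
grasp_force: 0.0
```

```bash
python3 st.py; python3 - <<'E'
from fit import *
F=cam("top");G=cam("scene");pickle.dump((F,G),open("pl.pkl","wb"))
# scoop flat check: compare scoop outline features with the start picture
h=cv2.cvtColor(F["img"],cv2.COLOR_RGB2HSV);q=proj(F,[[470,11,0]])[0];u,v=map(int,q);print("top",u,v)
for y in range(v-40,v+24):print(y,''.join('#' if h[y,x,1]<60 and h[y,x,2]>150 else '+' if h[y,x,1]<60 else '.' if h[y,x,2]<150 or h[y,x,0]<14 else '-' for x in range(u-26,u+26)))
E
```

```text
[ 419.5 -233.   187.9] [-3.141e+00  3.000e-03  1.720e-01] F [ 0.   0.2 -0.6] M [-0.04  0.01 -0.02] tray x,y -131.4 -461.9 lip -245.4 q [-0.51  0.2   1.99 -0.    0.95  0.89]
top 344 221
181 .-................-.------......-..........-....-...
182 ..-.................------..........................
183 ..........-...-......-----.........................-
184 .....................-----..........................
185 .-........-..-.......-----..........................
186 ......-..-...........-----.......-.............-....
187 ...........-.........------................-........
188 -.....-..............------........-.........--.-...
189 ............-........------..-.-..................-.
190 .......-....--.......------.....-...................
191 ..-...................-----.........-...-........-..
192 ...-...--.............-----.........................
193 ..-..-....-...........-----......-...-..............
194 ......................-----...-...-.................
195 ............-.........-----.........-...............
196 ....-..........-....-.------........................
197
[... 2032 characters left out ...]
######..-..---..
233 ................##########################..........
234 ................##################----......-.......
235 ...-............##########---.......................
236 .....-..........-##..........--....................-
237 ...-......-.........................................
238 ................---........-.-.--........--.........
239 ....................-...............-...............
240 ..............................-.....................
241 ..................................-...........-.....
242 ........-.-..-...-..--.--..................-........
243 ........-..-.........................-....-...-.....
244 ......................--.-....-.-..-.-....-.........
```

Emit:
send_rows(
  moves=[
    [[-0.018, -0.024, 0, 0, 0, -0.015, 0], [-0.0193, -0.0249, 0, 0, 0, -0.015, 0], [0, 0, 0, 0, 0, 0, 0], [0, 0, -0.03, 0, 0, 0, 0], [0, 0, -0.03, 0, 0, 0, 0], [0, 0, -0.02, 0, 0, 0, 0], [0, 0, -0.013, 0, 0, 0, 0], [0, 0, -0.007, 0, 0, 0, 0], [0, 0, -0.005, 0, 0, 0, 0], [0, 0, 0, 0, 0, 0, 0]],
  ],
)

```text
clock: 31.85
eef_pos: [383.4, -279.1, 82.5]
tcp_rot: [-3.14, 0.004, 0.143]
contact_force: [-0.0, 0.2, -0.1]
opening: 0.5
grasp_force: 0.0
```

Emit:
send_rows(
  moves=[
    [[0, 0, 0, 0, 0, 0, 0], [0, 0, 0, 0, 0, 0, 0]],
  ],
)

```text
clock: 32.05
eef_pos: [383.6, -279.7, 83.3]
tcp_rot: [-3.141, 0.003, 0.143]
contact_force: [0.3, 0.2, -0.8]
opening: 0.5
grasp_force: 0.0
```

```bash
python3 st.py
```

```text
[ 383.6 -279.7   83.3] [-3.141e+00  3.000e-03  1.430e-01] F [ 0.3  0.2 -0.8] M [ 0.   -0.03 -0.02] tray x,y -172.6 -504.0 lip -286.6 q [-0.63  0.36  2.08 -0.    0.7   0.8 ]
```

Emit:
send_rows(
  moves=[
    [[-0.001, -0.002, -0.002, 0, 0, 0, -0.3], [0, 0, 0, 0, 0, 0, -0.5], [0, 0, 0, 0, 0, 0, -0.7], [0, 0, 0, 0, 0, 0, -0.9], [0, 0, 0, 0, 0, 0, -1], [0, 0, 0, 0, 0, 0, -1]],
  ],
  grip_force=50,
)

```text
clock: 32.65
eef_pos: [382.5, -282.6, 81.1]
tcp_rot: [3.141, 0.003, 0.143]
contact_force: [-1.6, -5.6, 0.9]
opening: 0.153
grasp_force: 48.7
```

```bash
python3 st.py
```

```text
[ 382.5 -282.6   81.1] [3.141e+00 3.000e-03 1.430e-01] F [-1.6 -5.6  0.9] M [-0.93  0.33 -0.  ] tray x,y -174.1 -506.8 lip -288.1 q [-0.64  0.37  2.08 -0.    0.7   0.79]
```

Emit:
send_rows(
  moves=[
    [[0, -0.001, 0, 0, 0, -0.05, -1], [0, 0, 0, 0, 0, -0.1, -1], [0, 0, 0, 0, 0, -0.1, -1], [0, 0, 0, 0, 0, -0.1, -1], [0, 0, 0, 0, 0, -0.1, -1], [0, 0, 0, 0, 0, -0.1, -1], [0, 0, 0, 0, 0, -0.1, -1], [0, 0, 0, 0, 0, -0.1, -1], [0, 0, 0, 0, 0, -0.1, -1], [0, 0, 0, 0, 0, -0.1, -1]],
  ],
)

```text
clock: 33.65
eef_pos: [382.7, -282.4, 81.1]
tcp_rot: [-3.139, 0.003, -0.812]
contact_force: [1.2, 2.8, 3.1]
opening: 0.153
grasp_force: 49.2
```

Emit:
send_rows(
  moves=[
    [[0, 0, 0, 0, 0, -0.1, -1], [0, 0, 0, 0, 0, -0.1, -1], [0, 0, 0, 0, 0, 0, -1], [0, 0, 0, 0, 0, 0, -1]],
  ],
)

```text
clock: 34.05
eef_pos: [382.8, -282.4, 81.1]
tcp_rot: [-3.139, 0.003, -1.005]
contact_force: [3.2, 3.9, 5.2]
opening: 0.152
grasp_force: 49.5
```

```bash
python3 st.py
```

```text
[ 382.8 -282.4   81.1] [-3.139e+00  3.000e-03 -1.005e+00] F [3.2 3.9 5.2] M [ 0.84 -0.62  0.02] tray x,y -173.8 -506.7 lip -287.8 q [-0.64  0.37  2.08  0.01  0.7   1.93]
```

Emit:
send_rows(
  moves=[
    [[0, 0, 0, 0, 0, 0, -0.6], [0, 0, 0, 0, 0, 0, -0.3], [0, 0, 0, 0, 0, 0, -0.1], [0, 0, 0, 0, 0, 0, -0.1], [0, 0, 0.015, 0, 0, 0, -0.1], [0, 0, 0.03, 0, 0, 0, -0.1], [0, 0, 0.05, 0, 0, 0, -0.1], [0, 0, 0.05, 0, 0, 0, -0.1], [0, 0, 0.05, 0, 0, 0, -0.1], [0, 0, 0.03, 0, 0, 0, -0.1]],
  ],
)

```text
clock: 35.05
eef_pos: [382.8, -283.0, 309.7]
tcp_rot: [-3.138, -0.001, -1.007]
contact_force: [1.0, 0.3, 0.3]
opening: 0.452
grasp_force: 0.0
```

Emit:
send_rows(
  moves=[
    [[-0.03, -0.04, 0, 0, 0, 0, -0.1], [-0.03, -0.04, 0, 0, 0, 0, -0.1], [-0.03, -0.04, 0, 0, 0, 0, -0.1], [-0.03, -0.04, 0, 0, 0, 0, -0.1], [-0.03, -0.04, 0, 0, 0, 0, -0.1], [-0.03, -0.04, 0, 0, 0, 0, -0.1], [0, 0, 0, 0, 0, 0, -0.1], [0, 0, 0, 0, 0, 0, -0.1]],
  ],
)

```text
clock: 35.85
eef_pos: [201.1, -522.8, 305.1]
tcp_rot: [-3.139, 0.005, -1.01]
contact_force: [0.3, 0.0, -0.2]
opening: 0.451
grasp_force: 0.0
```

```bash
python3 st.py; python3 - <<'E'
from h import *
for n in("top","scene"):
    F=cam(n);h=cv2.cvtColor(F["img"],cv2.COLOR_RGB2HSV)
    m=((h[...,1]<50)&(h[...,2]>175)).astype(np.uint8)
    k,l,st,ce=cv2.connectedComponentsWithStats(m)
    b=proj(F,[[520.2,-257.9,61]])[0];kn=proj(F,[[382.2,-281.9,88]])[0]
    print(n,"bowl",b.round(1),"blobs near:",[(ce[i].round(1).tolist(),int(st[i,4])) for i in range(1,k) if np.hypot(*(ce[i]-b))<36 and st[i,4]>8])
    t=proj(F,[[405,230,17],[450,235,17]]);print(" tray near",t.round(0).tolist())
    u,v=map(int,kn);print(kn)
    for y in range(v-14,v+14):print(y,' '.join('%3d'%h[y,x,2] for x in range(u-14,u+15)))
    # look for changes at tray
    x0,y0=t.mean(0).astype(int)
    print("tray V min in patch",h[y0-6:y0+7,x0-6:x0+7,2].min(),h[y0-6:y0+7,x0-6:x0+7,2].mean())
E
```

```text
[ 201.1 -522.8  305.1] [-3.139  0.005 -1.01 ] F [ 0.3  0.  -0.2] M [ 0.08  0.07 -0.03] tray x,y -382.7 -723.8 lip -496.7 q [-1.21  0.2   1.71  0.    1.24  1.37]
top bowl [440.7 202.4] blobs near: [([422.4, 202.4], 33), ([461.0, 204.6], 39), ([457.1, 214.5], 37), ([433.6, 217.0], 39), ([449.8, 219.1], 40)]
 tray near [[269.0, 242.0], [268.0, 227.0]]
[454.15999754 251.96850543]
237 163 161 162 160 159 161 170 178 181 185 183 179 171 168 162 165 162 160 163 165 162 159 162 161 162 158 161 161 159
238 164 161 160 163 175 178 210 229 229 226 225 225 222 198 184 172 168 162 161 164 163 164 163 160 160 160 162 161 161
239 160 163 174 190 225 224 223 226 226 224 224 222 223 223 226 224 199 167 156 162 164 157 162 162 164 159 162 163 162
240 161 187 226 228 225 203 115 113 105 102 107 106 109 137 198 223 221 188 158 163 163 159 161 160 162 162 163 162 163
241 188 226 227 208 153 106  83  83  86  90  91  85  87  91 109 141 197 223 224 196 163 164 160 163 162 164 163 162 164
242 225 206 137 101  91  86  93  94  90  94  90  89  88  90  90  92 104 150 222 222 177 164 162 163 162 160 163 164 161
2
[... 5552 characters left out ...]
 17  12  17  20   6  11  22  14  10  24  52  80  79  90 142 214
93 151 166 194 188 122  76  55  32  19  15  12  12  16   4  15  18  11  16  12  13  12   9  19  51  81  83  82 117 189
94 148 175 201 153  94  70  46  25  16  26  27  24  19  24   6  28  20  17  16  15  22  14  22  46  78  84  79  96 154
95 125 152 169 135  93  66  42  23  24  22  30  30  28  32  30  23  31  21  36  23  25  26  28  50  81  82  81  89 153
96  80 104 128 124 113  93  74  38  22  34  32  35  33  36  35  29  34  31  35  28  34  27  30  60  83  83  79  87 154
97  56  64  85  96 115 128 108  68  40  23  25  31  32  31  30  30  30  32  26  32  25  32  45  72  84  82  76  94 155
tray V min in patch 32 205.88757396449705
```

```bash
python3 -c "from rig import sign_off; print(sign_off())"
```

```text
the job is handed in; nothing more can be done
None
```

The job is handed in at about 36 s of the 72 s allowed: final camera readings show all five balls in the bowl, the knob at about 1.1 rad (past its detent) and the scoop flat on the bench; I didn't re-measure the block, hammer and jar, and the hand-in returned no verdict.

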